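# Ready the bench for planing

### The arm

A 7-joint arm with a two-finger parallel gripper is mounted at the origin on the work surface. World frame = base frame: x ahead of the robot, y to its left, z up, the work surface at z = 0. Lengths are in m, angles in rad, forces in N, time in s.
With the tool pointing down it reaches from about 0.4 to 0.85 m from the base axis. Payload 10.4 kg.
Tool frame: the origin (TCP) lies at the very end of the fingers, on their centre line; the grasp point (between the pads) lies 19 mm behind it; z points along the fingers, y is the line along which they close (so a half turn about z gives the same grasp; the last joint's range is limited). The gripper opens to 87 mm and grips with 3 to 60 N. Pads are 19 mm wide; open, the fingers measure 117 mm over their backs; the gripper's body (75 mm by 190 mm) begins 51 mm behind the grasp point.
Start: joints at [-1.29, 0.332, -0.065, 1.46, 0.022, 1.35, -0.088], TCP at [0.187, 0.596, 0.223] pointing down, gripper open.
Joint ranges: [-2.6, 2.6], [-0.5, 2.12], [-1.47, 1.34], [0.16, 2.42], [-1.27, 4.41], [0.06, 2.06], [-2.6, 2.6]. Speed limits (rad/s): [2.22, 2.22, 2.79, 2.79, 3.14, 3.14, 3.14].

### API

Orientations are given as a unit quaternion [x, y, z, w].
In Python, from bench import * gives the robot as it stands.
- The arm moves only by the tool carry_out, never from a script. Its argument "deltas" is a list of rows, each an object with "hand": the finger opening in mm, from 0 to 87; "dp": the shift along the tool's x, y, z each as a share of 250 mm, from -1 to 1, a list of three; "spin": the turn about the tool's z as a share of pi rad, from -1 to 1. In form: [{"hand": hand, "dp": [dx, dy, dz], "spin": spin}, ...]. A call has 1 to 20 rows; each row is the pose to reach, as a shift and turn from the pose commanded when the call began, along the tool's axes at that moment, turning the shorter way round; what a row does not reach only later rows make up. A row lasts 1/10 s, in which the tool goes at most 50 mm and 8.59 degrees, less where a joint would pass 70% of its speed; a pose out of reach is approached as far as the arm can. A call with a number of a shift or a turn outside -1 to 1 is refused whole. A call with a gripper value outside its range is refused whole. The fingers move at their own pace and stop on an object; "force" is the grip in N (left out, the last holds). Time passes only in rows, so rows that repeat a pose let the fingers close. It gives the time, the measured TCP pose, the force, the opening and the grip force at its end, in the units of the state.
- read_state(): the state, without advancing time (a new reading comes with each control period).
- camera(name): name is "scene" or "top" or "wrist"; returns the picture (384x512x3 uint8, red, green, blue); there is no depth.
- get_calibration(name): a dict with "fx", "fy", "cx", "cy" (pixels), "R" (3x3) and "t" (3): a world point X has camera coordinates R X + t; the wrist camera has in their place "mount" (4x4, takes a point from camera to tool coordinates, whose origin is the TCP and whose axes are the flange's). Camera axes: x right, y down, z forward; pixel columns grow to the right and rows downward; lengths in m; the calibration is good to about 2 mm. A picture is of the moment at which its call begins: read the wrist's pose just before it. get_calibration takes no time and is no camera call.
- close_job(): hands the job in; it is judged then, once.
The state is a dict: "time": time; "joint_positions": joint angles; "joint_vel": joint speeds; "joint_torque": joint torques, N m; "ee_pos": TCP position; "eef_rot": TCP orientation; "ft_force": force on the tool from outside, world axes, zero at the start; "torque": the same for the moment, N m; "width": finger opening in m; "grip_force": force on a finger pad.
Only numpy, scipy, OpenCV 4.12 (cv2) and the standard library are available. Lean on these libraries where they do the work, as an engineer would, in place of code of your own. Each camera call takes 0.05 s, during which the arm holds its last target. There are 200 camera calls.

### The job

Get the board ready for planing: first take the mallet by its handle and knock the tall bench dog, the one beyond the low stop, down flush with the bench top, and stand the mallet back on the table as it stood. Then wind the end vice shut with its handwheel, turning it clockwise by its grip through a full turn and as much more as it takes, until the board is firmly clamped between the vice jaw and the stop; let go and leave it like that. Do not push the dog with the fingers, do not hit the board with the mallet, and leave the other tools where they lie.

Things in the scene. Friction and masses are not known exactly. Their poses are not given: they have to be found in the camera images.
- bench: Raised benchtop workbench, fixed to the table: top 220 mm wide (its x), 400 mm long (its y), top face 180 mm above the table. Origin on the table under its centre; z up. End vice and handwheel are at the +y end; board, stop and dog follow in that order towards the -y end, centred on the line x = -20 mm.
- board: Loose wooden board, 90 mm wide (its x), 160 mm long (its y), 24 mm thick, 0.24 kg, lying flat on the bench top between jaw and stop with a few mm of play at both ends. Origin at the centre of its underside.
- jaw: Jaw of the end vice: dark wooden dog 34 mm wide (its x), 28 mm thick, standing 16 mm above the bench top in the vice's sliding block. Origin in its clamping face (facing -y of the bench) at bench-top height. The screw carries it 10 mm towards the stop (-y) for each turn of the wheel.
- stop: Low dark wooden stop fixed in the bench top, 40 mm wide (its x), 28 mm thick, 13 mm high. Origin at the foot of the middle of its clamping face, which faces the board (+y) and lies 72 mm to the -y side of the bench's centre.
- dog: Tall square bench dog, 28 x 28 mm, in a hole of the bench top 150 mm to the -y side of the bench's centre; starts 34 to 50 mm proud. Origin at the centre of its top face; flush when this is 180 mm above the table, where it meets its end stop. A side spring holds it at any height; it slides down under about 8 N.
- mallet: Loose joiner's mallet, 0.36 kg, standing on a striking face on the table. Head 62 mm along the handle (its x), 56 mm across (y), 110 mm between the striking faces (z). Dark handle 20 mm wide, 28 mm high, centred 55 mm above the lower face, along +x to 183 mm from the head's centre. Origin at the centre of the lower striking face.
- mallet_grip (a point): A good grasping point on the mallet's handle: 78 mm from the head's centre, 55 mm above the lower face; the handle is 20 mm wide here.
- wheel (a joint): Handwheel angle (rad), -1 to 1 at the start; 0 with the grip straight above the hub; grows clockwise as seen facing the wheel from its grip side (looking along the bench's -y). Takes about 4 N at the grip until jaw, board and stop meet at about 7.6 rad, then stiffens; turned on to about 8.0 (about 10 N) it clamps firmly, and it stays there when let go. Range -2.5 to 11.
- hub (a point): Centre of the handwheel, in the middle of the rim's plane, 112 mm above the table and 232 mm to the +y side of the bench's centre. The wheel's axis is the bench's y axis. Dark iron wheel, 124 mm over the rim, rim 16 mm thick, five spokes.
- knob_grip (a point): Middle of the wheel's black grip: cylinder 25 mm thick, 60 mm long, parallel to the wheel's axis and 48 mm from it, spinning freely on its pin. This point is 44 mm outside the rim's plane, away from the bench. A gripper pointing straight down hits the rim at the bottom of the turn: lean it 30 to 40 degrees away from the wheel (fingers pointing down and towards the bench).
- plane: Block plane, 160 x 50 mm, 50 mm high, resting on the bench top beside the board (to be left alone).
- glue: Glue bottle, 60 mm across, 170 mm tall, on the table behind the bench (to be left alone).
- offcut: Beech offcut 70 x 90 x 50 mm on the table near the mallet (to be left alone).
- chisel: Chisel, 265 mm long, lying on the table beyond the wheel end (to be left alone).
Things that resemble listed ones, but are neither listed nor needed, are in the scene too. What is shaped like the mallet but orange is not meant. There is more than one size of the board; the one meant has the size given above.

How it is judged:
By the outcome, as a careful person would: the job done as asked, in the order asked, and still so for the second after the job is handed in, with the robot touching nothing.
It also fails if it takes over 72 s, if anything falls off the work surface, if the arm or the gripper's body presses on something with over 40 N, if the wrist force passes 120 N, or if a joint passes its speed limit or range.

## Working session

There is one attempt and no reset: what is moved stays moved. The work goes in short steps, Python scripts to look and compute and a tool call to move; the robot and the scene stay as the last step left them, time stands still between calls to the robot, and variables do not carry over. Pictures are saved under pics/ and viewed, at most 10 in all, crops included, and the job is handed in when it is done.

Besides the shell and the picture viewer there is one more tool, called after "Emit:" as name([rows], argument=value, ...), one row to a line, values as JSON. carry_out: Moves the arm, as the interface text tells. Its arguments: {"type":"object","properties":{"deltas":{"type":"array","items":{"type":"object","properties":{"hand":{"type":"number"},"dp":{"type":"array","items":{"type":"number","minimum":-1,"maximum":1}},"spin":{"type":"number","minimum":-1,"maximum":1}}}},"force":{"type":"number"}},"required":["deltas"]}

```bash
mkdir -p pics; ls; python3 - <<'E'
from bench import *
import cv2,json
for n in ["scene","top"]:
    cv2.imwrite(f"pics/{n}0.png",camera(n)[:,:,::-1])
for n in ["scene","top","wrist"]:
    print(n,get_calibration(n))
s=read_state();print(s)
E
```

```text
pics
scene {'fx': 442.90644649171713, 'fy': 442.90644649171713, 'cx': 255.073103279385, 'cy': 189.79313479914907, 'R': array([[ 0.13801331,  0.99040569,  0.00699183],
       [ 0.5354162 , -0.06866772, -0.84179228],
       [-0.83323575,  0.11992208, -0.53975631]]), 't': array([-0.09608167, -0.16993639,  1.96760205])}
top {'fx': 466.4383039486432, 'fy': 466.4383039486432, 'cx': 256.43091328289216, 'cy': 194.39524024992517, 'R': array([[-0.02904438, -0.9994472 ,  0.0161777 ],
       [-0.99750477,  0.02793846, -0.06483569],
       [ 0.06434787, -0.01802045, -0.99776481]]), 't': array([0.01420869, 0.53299356, 1.60082066])}
wrist {'fx': 343.5796609014132, 'fy': 343.5796609014132, 'cx': 256.25128722316873, 'cy': 189.45738508586672, 'mount': array([[-5.02016223e-04, -9.55630702e-01, -2.94566986e-01,
         8.12062200e-02],
       [ 9.99999831e-01, -3.93331624e-04, -4.28209433e-04,
        -5.42983351e-04],
       [ 2.93347570e-04, -2.94567151e-01,  9.55630738e-01,
        -1.61607644e-01],
       [ 0.00000000e+00,  0.00000000e+00,  0.00000000e+00,
         1.00000000e+00]])}
{'time': 0.1, 'joint_positions': array([-1.28959447,  0.33276703, -0.06469319,  1.46088135,  0.02161154,
        1.34991345, -0.08850429]), 'joint_vel': array([-7.25637241e-04, -1.87803762e-03,  3.39899526e-04, -1.79497780e-03,
       -1.74464049e-03, -6.01613234e-04,  7.34751319e-05]), 'joint_torque': array([ 1.30185417e-03, -6.24536920e+01,  2.43910012e-02, -3.90717781e+01,
       -6.15434186e-02,  3.66152718e-02,  4.17787089e-05]), 'ee_pos': array([0.18687289, 0.59603018, 0.22184803]), 'eef_rot': array([ 1.51311717e-01,  9.88485892e-01, -6.33887104e-04, -5.98396472e-05]), 'ft_force': array([-0.01777666,  0.51430373, -0.01343889]), 'torque': array([-0.00063987,  0.050752  , -0.01837345]), 'grip_force': 0.0, 'width': 0.0873846809639979}
```

View pics.

View pics/scene0.png

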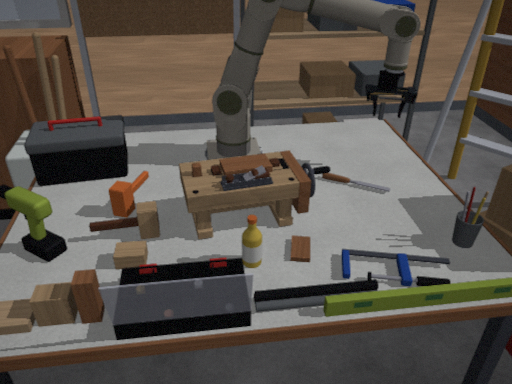

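View pics/top0.png

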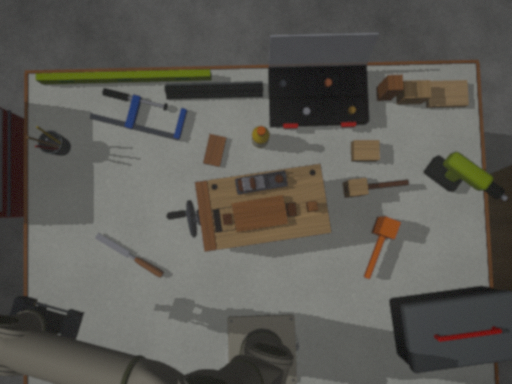

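```bash
python3 - <<'E'
import cv2,numpy as np
t=cv2.imread("pics/top0.png")[135:285,160:425];s=cv2.imread("pics/scene0.png")[140:250,80:345]
k=3
a=cv2.resize(t,None,fx=k,fy=k,interpolation=cv2.INTER_CUBIC)
cv2.imwrite("pics/topc.png",a)
cv2.imwrite("pics/scenec.png",cv2.resize(s,None,fx=k,fy=k,interpolation=cv2.INTER_CUBIC))
E
```

```text
(no output)
```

View pics/topc.png

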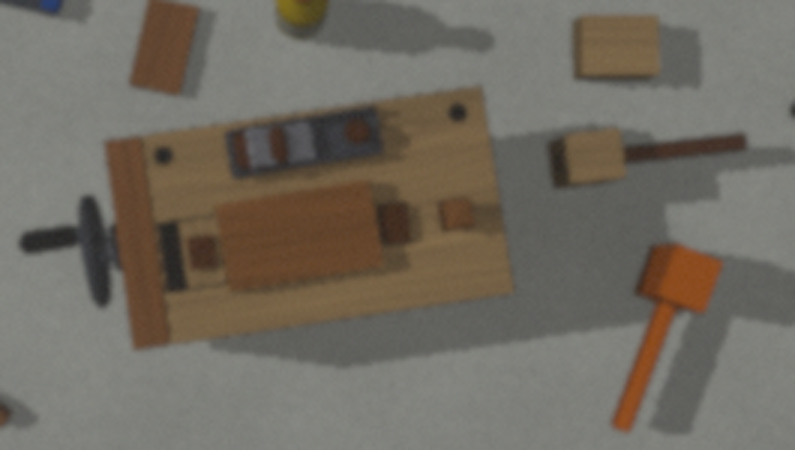

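View pics/scenec.png

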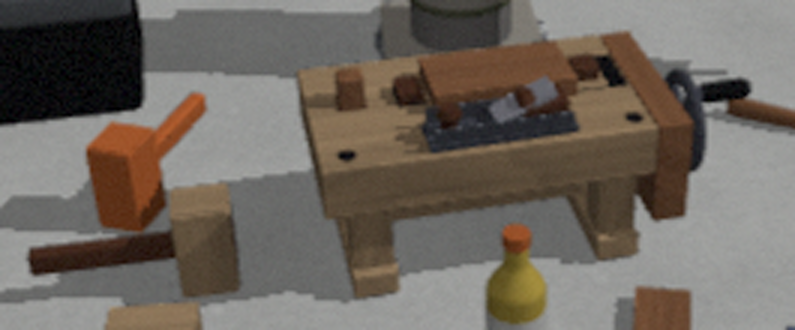

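```bash
cat > h.py <<'E'
import numpy as np
from bench import *
def cam(n):
    c=get_calibration(n);K=(c["fx"],c["fy"],c["cx"],c["cy"])
    if n=="wrist":
        from scipy.spatial.transform import Rotation as Ro
        s=read_state();T=np.eye(4);T[:3,:3]=Ro.from_quat(s["eef_rot"]).as_matrix();T[:3,3]=s["ee_pos"]
        M=np.linalg.inv(T@c["mount"]);return K,M[:3,:3],M[:3,3]
    return K,np.array(c["R"]),np.array(c["t"])
def ray(C,px):
    K,R,t=C;d=R.T@[(px[0]-K[2])/K[0],(px[1]-K[3])/K[1],1];return -R.T@t,d/np.linalg.norm(d)
def atz(C,px,z):
    o,d=ray(C,px);return o+d*(z-o[2])/d[2]
def tri(rs):
    A=sum(np.eye(3)-np.outer(d,d) for o,d in rs);b=sum((np.eye(3)-np.outer(d,d))@o for o,d in rs);X=np.linalg.solve(A,b)
    return X,[np.linalg.norm((np.eye(3)-np.outer(d,d))@(X-o)) for o,d in rs]
def proj(C,X):
    K,R,t=C;p=R@np.array(X)+t;return np.array([K[0]*p[0]/p[2]+K[2],K[1]*p[1]/p[2]+K[3]])
E
python3 - <<'E'
from h import *
np.set_printoptions(precision=4,suppress=True)
T,S=cam("top"),cam("scene")
f=lambda c:((c[0]+.5)/3+159.5,(c[1]+.5)/3+134.5)
g=lambda c:((c[0]+.5)/3+79.5,(c[1]+.5)/3+139.5)
c=[atz(T,f(p),.18) for p in [(482,87),(512,292),(135,348),(107,141)]]
for x in c:print(x)
print("size",np.linalg.norm(c[0]-c[1]),np.linalg.norm(c[1]-c[2]),np.linalg.norm(c[3]-c[2]))
ctr=sum(c)/4; y=(c[2]+c[3]-c[0]-c[1])[:2]; print("ctr",ctr,"yaw of y axis",np.degrees(np.arctan2(y[1],y[0])))
# two-view points: head top corners, handle end top, dog top, knob outer end
for n,a,b in [("head top centre",(595,155),(202,193)),("handle end",(745,137),(30,250)),("dog top",(457,212),(349,74)),("knob",(50,240),(725,91)),("bench corner -y+x",(482,87),(326,190)),("bench corner -y -x",(512,292),(300,73))]:
    X,r=tri([ray(T,f(a)),ray(S,g(b))]);print(n,X,r)
for n,a,z in [("head",(595,155),.11),("hend",(745,142),.069),("hstart",(627,155),.069)]: print(n,atz(T,f(a),z))
E
```

```text
[ 0.6137 -0.2014  0.18  ]
[ 0.3991 -0.2245  0.18  ]
[0.353  0.1669 0.18  ]
[0.5678 0.1912 0.18  ]
size 0.21586050085533792 0.3940515872508954 0.21611553521834662
ctr [ 0.4834 -0.017   0.18  ] yaw of y axis 96.69032528942401
head top centre [ 0.5438 -0.3296  0.1174] [np.float64(0.002184324909166698), np.float64(0.0021843249091666656)]
handle end [ 0.5626 -0.5107  0.0734] [np.float64(0.0015815830475558715), np.float64(0.001581583047555911)]
dog top [ 0.4823 -0.1649  0.216 ] [np.float64(0.0006289412179186682), np.float64(0.0006289412179186803)]
knob [0.4679 0.2585 0.1553] [np.float64(0.0025516553553680443), np.float64(0.002551655355368194)]
bench corner -y+x [ 0.6165 -0.1996  0.1595] [np.float64(0.005025222060543964), np.float64(0.005025222060543993)]
bench corner -y -x [ 0.3991 -0.2227  0.1752] [np.float64(0.0025844356147926703), np.float64(0.002584435614792589)]
head [ 0.5444 -0.3336  0.11  ]
hend [ 0.5575 -0.5136  0.069 ]
hstart [ 0.5465 -0.3795  0.069 ]
```

```bash
cat >> h.py <<'E'
np.set_printoptions(precision=4,suppress=True)
from scipy.spatial.transform import Rotation as Ro
def rel(tgts,pose=None):
    """tgts: list of (xyz, yaw_deg of tool x); prints dp, spin from current pose"""
    s=read_state();R=Ro.from_quat(s["eef_rot"]).as_matrix();p=s["ee_pos"]
    y0=np.degrees(np.arctan2(R[1,0],R[0,0]))
    print("t",s["time"],"p",p,"yaw",y0,"toolz",R[:,2],"F",s["ft_force"],"w",s["width"])
    for x,yaw in tgts:
        sp=((y0-yaw+180)%360-180)/180
        print(np.round(R.T@(np.array(x)-p)/.25,4),"spin",round(sp,4))
E
python3 -c "
from h import *
rel([((.187,.596,.42),96.7),((.34,.40,.45),96.7)])"
```

```text
t 0.1 p [0.1869 0.596  0.2218] yaw 162.5940989094475 toolz [-0.0003 -0.0012 -1.    ] F [-0.0178  0.5143 -0.0134] w 0.0873846809639979
[-0.0006 -0.001  -0.7926] spin 0.3661
[-0.8191 -0.5661 -0.9118] spin 0.3661
```

Emit:
carry_out([
  {"hand": 87, "dp": [0, 0, -0.3], "spin": 0.05},
  {"hand": 87, "dp": [-0.2, -0.14, -0.5], "spin": 0.1},
  {"hand": 87, "dp": [-0.4, -0.28, -0.7], "spin": 0.15},
  {"hand": 87, "dp": [-0.6, -0.42, -0.8], "spin": 0.2},
  {"hand": 87, "dp": [-0.819, -0.566, -0.91], "spin": 0.25},
  {"hand": 87, "dp": [-0.819, -0.566, -0.91], "spin": 0.3},
  {"hand": 87, "dp": [-0.819, -0.566, -0.91], "spin": 0.366},
  {"hand": 87, "dp": [-0.819, -0.566, -0.91], "spin": 0.366},
  {"hand": 87, "dp": [-0.819, -0.566, -0.91], "spin": 0.366},
  {"hand": 87, "dp": [-0.819, -0.566, -0.91], "spin": 0.366},
])

```text
time: 1.1
ee_pos: [0.3392, 0.4008, 0.4492]
eef_rot: [0.663, 0.749, -0.001, -0.0]
ft_force: [-0.3, 1.0, -0.5]
width: 0.0875
grip_force: 0.0
```

```bash
python3 -c "
from h import *
rel([((.45,.20,.45),96.7),((.45,.15,.45),96.7)])"
```

```text
t 1.1 p [0.3392 0.4008 0.4492] yaw 96.96163416224431 toolz [-0.001  -0.0007 -1.    ] F [-0.2791  1.0373 -0.5414] w 0.08751440370822101
[-0.851   0.3427 -0.0031] spin 0.0015
[-1.0495  0.3185 -0.003 ] spin 0.0015
```

Tracking is good. On to above the bench, and a wrist picture there.

Emit:
carry_out([
  {"hand": 87, "dp": [-0.2, 0.08, 0], "spin": 0},
  {"hand": 87, "dp": [-0.4, 0.16, 0], "spin": 0},
  {"hand": 87, "dp": [-0.6, 0.24, 0], "spin": 0},
  {"hand": 87, "dp": [-0.8, 0.3, 0], "spin": 0},
  {"hand": 87, "dp": [-1, 0.32, 0], "spin": 0},
  {"hand": 87, "dp": [-1, 0.32, 0], "spin": 0},
  {"hand": 87, "dp": [-1, 0.32, 0], "spin": 0},
])

```text
time: 1.8
ee_pos: [0.4488, 0.1602, 0.4496]
eef_rot: [0.664, 0.747, -0.0, -0.0]
ft_force: [-0.1, 0.1, -0.5]
width: 0.087
grip_force: 0.0
```

```bash
python3 - <<'E'
from h import *
import cv2,pickle
C=cam("wrist");im=camera("wrist")
pickle.dump(C,open("w1.pkl","wb"));cv2.imwrite("pics/w1.png",im[:,:,::-1])
cv2.imwrite("pics/w1b.png",cv2.resize(im[:,:,::-1],(800,600),interpolation=cv2.INTER_CUBIC))
c=np.array([.4834,-.017]);by=np.array([-.1165,.9932]);bx=np.array([.9932,.1165])
for n,a,b,z in [("dog",-.02,-.15,.216),("hub",-.02,.232,.112),("stop",-.02,-.072,.193)]:
    p=c+a*bx+b*by;print(n,p,proj(C,[*p,z])*1.5625)
rel([((.545,-.1,.40),94.5)])
E
```

```text
dog [ 0.481  -0.1683] [394.1442 592.9166]
hub [0.4365 0.2111] [394.1367 163.5519]
stop [ 0.4719 -0.0908] [394.1662 505.8542]
t 1.85 p [0.4482 0.1623 0.4494] yaw 96.8703926219625 toolz [-0.0011 -0.0001 -1.    ] F [ 0.1252  1.0369 -0.5212] w 0.08687531832534486
[-1.088   0.2591  0.1972] spin 0.0132
```

View pics/w1b.png

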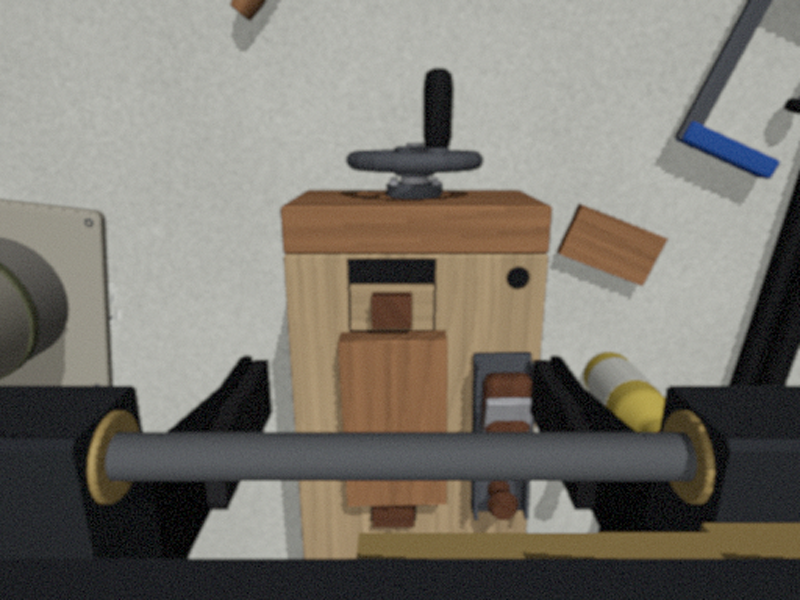

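```bash
cat >> h.py <<'E'
c0=np.array([.4834,-.017]);by=np.array([-.1165,.9932]);bx=np.array([.9932,.1165])
def B(x,y,z,c=None): return np.array([*((c0 if c is None else c)+x*bx+y*by),z])
def knob(th,out=.044): return B(-.048*np.sin(th),.232+out,.112+.048*np.cos(th))
E
python3 - <<'E'
from h import *
import pickle
C=pickle.load(open("w1.pkl","rb"));k=1.5625
f=lambda p:((p[0]+.5)/k-.5,(p[1]+.5)/k-.5)
print("hub px",proj(C,B(0,.232,.112))*k,"rim L/R",proj(C,B(-.062,.232,.112))*k,proj(C,B(.062,.232,.112))*k, "(seen 347,482 @160)")
for th in np.arange(-1,.3,.2): print(th,"outer",proj(C,knob(th,.074))*k,"inner",proj(C,knob(th,.014))*k, "top cam outer",(proj(cam("top"),knob(th,.074))-[159.5,134.5])*3, "inner",(proj(cam("top"),knob(th,.014))-[159.5,134.5])*3)
print("cap top corners at .18", [ (atz(C,f(p),.18)) for p in [(285,252),(549,252)]])
for p in [(285,252),(549,252),(283,207),(551,207),(284,400)]:
    X=atz(C,f(p),.18)[:2]-c0;print(p,X@bx,X@by)
for n,p in [("jaw",(391,330)),("boardfar",(393,334)),("boardnear",(396,505))]:
    X=atz(C,f(p),.18 if n=="jaw" else .204)[:2]-c0;print(n,X@bx,X@by)
E
```

```text
hub px [416.2547 163.555 ] rim L/R [347.6956 163.5454] [484.8334 163.5645] (seen 347,482 @160)
-1.0 outer [467.3299  72.3455] inner [464.7278 148.4443] top cam outer [ 19.0789 222.4811] inner [ 75.068  214.3303]
-0.8 outer [461.0199  71.3851] inner [458.625  148.7355] top cam outer [ 18.5697 227.805 ] inner [ 74.8561 219.6055]
-0.6000000000000001 outer [452.6056  70.5713] inner [450.515  148.9818] top cam outer [ 18.4542 234.5086] inner [ 74.9929 226.2654]
-0.40000000000000013 outer [442.4246  69.9511] inner [440.7239 149.1689] top cam outer [ 18.7426 242.3226] inner [ 75.4771 234.0428]
-0.20000000000000018 outer [430.9495  69.5626] inner [429.7041 149.2857] top cam outer [ 19.4264 250.9201] inner [ 76.2913 242.6122]
-2.220446049250313e-16 outer [418.7586  69.4307] inner [418.0066 149.3245] top cam outer [ 20.4786 259.9314] inner [ 77.4023 251.6054]
0.19999999999999973 outer [406.4911  69.564 ] inner [406.2386 149.2831] top cam outer [ 21.8543 268.9639] inner [ 78.7624 260.6306]
cap top corners at .18 [array([0.3557, 0.1348, 0.18  ]), array([0.5707, 0.1601, 0.18  ])]
(285, 252) -0.10910552494598005 0.16561845266055664
(549, 252) 0.10729062068018151 0.1656897558693593
(283, 207) -0.10837084457506374 0.20234982000697713
(551, 207) 0.10589299683663071 0.2023987052612621
(284, 400) -0.11858559961073184 0.03053598332985531
jaw -0.022546645688119125 0.09739950267648834
boardfar -0.020452285746118928 0.10303441086438102
boardnear -0.01843106247729906 -0.06202456184761351
```

Emit:
carry_out([
  {"hand": 87, "dp": [-0.2, 0.05, 0], "spin": 0.01},
  {"hand": 87, "dp": [-0.4, 0.1, 0], "spin": 0.013},
  {"hand": 87, "dp": [-0.6, 0.15, 0], "spin": 0.013},
  {"hand": 87, "dp": [-0.8, 0.2, 0], "spin": 0.013},
  {"hand": 87, "dp": [-1, 0.25, 0], "spin": 0.013},
  {"hand": 87, "dp": [-1, 0.25, 0], "spin": 0.013},
])

```text
time: 2.45
ee_pos: [0.5409, -0.0825, 0.4487]
eef_rot: [0.68, 0.733, -0.001, 0.0]
ft_force: [0.3, 0.6, -0.2]
width: 0.0869
grip_force: 0.0
```

```bash
python3 -c "
from h import *
rel([((.55,-.28,.36),94.5),((.55,-.32,.36),94.5)])"
```

```text
t 2.45 p [ 0.5409 -0.0825  0.4487] yaw 94.25948588885966 toolz [-0.0018 -0.0023 -1.    ] F [ 0.3192  0.5937 -0.1872] w 0.08690870377327406
[-0.7896 -0.0217  0.3568] spin -0.0013
[-0.9492 -0.0336  0.3571] spin -0.0013
```

Emit:
carry_out([
  {"hand": 87, "dp": [-0.2, 0, 0], "spin": 0},
  {"hand": 87, "dp": [-0.4, 0, 0], "spin": 0},
  {"hand": 87, "dp": [-0.6, -0.01, 0.1], "spin": 0},
  {"hand": 87, "dp": [-0.8, -0.02, 0.2], "spin": 0},
  {"hand": 87, "dp": [-1, -0.03, 0.3], "spin": 0},
  {"hand": 87, "dp": [-1, -0.03, 0.3], "spin": 0},
  {"hand": 87, "dp": [-1, -0.03, 0.3], "spin": 0},
])

```text
time: 3.15
ee_pos: [0.552, -0.3292, 0.3715]
eef_rot: [0.679, 0.734, -0.001, -0.002]
ft_force: [-0.7, 0.1, 0.3]
width: 0.0867
grip_force: 0.0
```

```bash
python3 - <<'E'
from h import *
import cv2,pickle
C=cam("wrist");im=camera("wrist")
pickle.dump(C,open("w2.pkl","wb"))
cv2.imwrite("pics/w2b.png",cv2.resize(im[:,:,::-1],(800,600),interpolation=cv2.INTER_CUBIC))
for p in [(.544,-.333,.11),(.55,-.41,.055),(.4823,-.165,.216)]: print(proj(C,p)*1.5625)
rel([((.55,-.418,.20),94.5)])
E
```

```text
[391.9572 240.839 ]
[393.6406 310.5033]
[292.1125 -47.6971]
t 3.2 p [ 0.5528 -0.3277  0.373 ] yaw 94.51275495484548 toolz [-0.0028  0.0018 -1.    ] F [0.6437 1.1572 0.3705] w 0.08671817730356178
[-0.3604 -0.0379  0.6913] spin 0.0001
```

View pics/w2b.png

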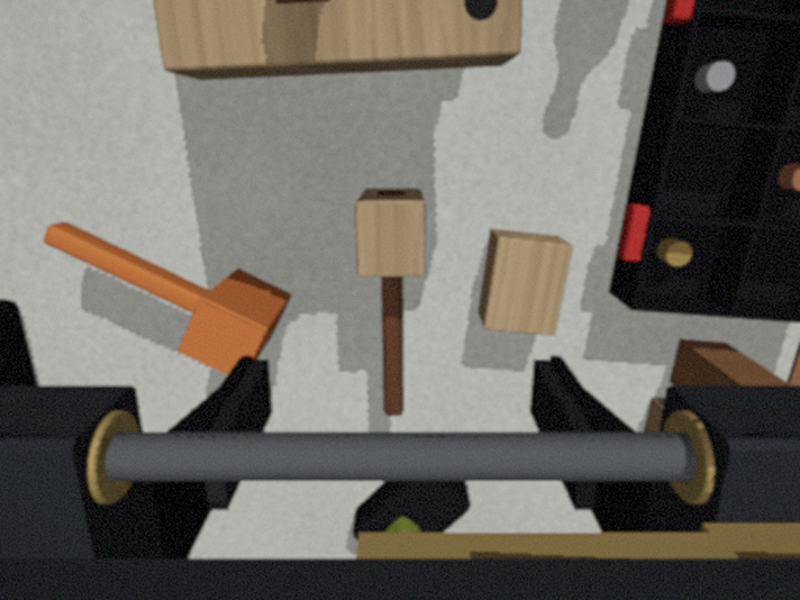

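```bash
python3 - <<'E'
from h import *
import pickle
C=pickle.load(open("w2.pkl","rb"));T=cam("top");S=cam("scene");k=1.5625
w=lambda p:((p[0]+.5)/k-.5,(p[1]+.5)/k-.5)
f=lambda c:((c[0]+.5)/3+159.5,(c[1]+.5)/3+134.5)
g=lambda c:((c[0]+.5)/3+79.5,(c[1]+.5)/3+139.5)
X,r=tri([ray(C,w((391,237.5))),ray(T,f((595,155))),ray(S,g((202,193)))]);print("headtop",X,r)
X,r=tri([ray(C,w((394,413))),ray(T,f((745,142))),ray(S,g((30,250)))]);print("hend",X,r)
for n,p,z in [("headtop",(391,237.5),.11),("TL",(357,200),.11),("TR",(424,198),.11),("BL",(358,276),.11),("BR",(425,275),.11),("hend",(394,413),.069),("hs",(392.5,278),.069)]: print(n,atz(C,w(p),z))
E
```

```text
headtop [ 0.5434 -0.3294  0.1172] [np.float64(0.0007680404635868192), np.float64(0.00251683986189096), np.float64(0.0018958100425476403)]
hend [ 0.5574 -0.5114  0.0689] [np.float64(0.001655970589143068), np.float64(0.0021190448280126377), np.float64(0.0006240068180021917)]
headtop [ 0.5428 -0.3302  0.11  ]
TL [ 0.5142 -0.3026  0.11  ]
TR [ 0.5663 -0.297   0.11  ]
BL [ 0.5182 -0.3639  0.11  ]
BR [ 0.5726 -0.3589  0.11  ]
hend [ 0.5576 -0.5095  0.069 ]
hs [ 0.5464 -0.3745  0.069 ]
```

```bash
python3 -c "
from h import *
rel([((.55,-.4145,.373),94.5),((.55,-.4145,.15),94.5),((.55,-.4145,.037),94.5)])"
```

```text
t 3.2 p [ 0.5528 -0.3277  0.373 ] yaw 94.51275495484548 toolz [-0.0028  0.0018 -1.    ] F [0.6437 1.1572 0.3705] w 0.08671817730356178
[-0.3451 -0.0386 -0.0007] spin 0.0001
[-0.3469 -0.0363  0.8913] spin 0.0001
[-0.3478 -0.0351  1.3433] spin 0.0001
```

Emit:
carry_out([
  {"hand": 60, "dp": [-0.2, -0.02, 0.1], "spin": 0},
  {"hand": 60, "dp": [-0.347, -0.036, 0.25], "spin": 0},
  {"hand": 60, "dp": [-0.347, -0.036, 0.45], "spin": 0},
  {"hand": 60, "dp": [-0.347, -0.036, 0.65], "spin": 0},
  {"hand": 60, "dp": [-0.347, -0.036, 0.8], "spin": 0},
  {"hand": 60, "dp": [-0.347, -0.036, 0.89], "spin": 0},
  {"hand": 60, "dp": [-0.347, -0.036, 0.89], "spin": 0},
  {"hand": 60, "dp": [-0.347, -0.036, 0.89], "spin": 0},
])

```text
time: 4.0
ee_pos: [0.5513, -0.4148, 0.1536]
eef_rot: [0.678, 0.735, 0.001, 0.0]
ft_force: [-0.3, -0.8, 0.0]
width: 0.0601
grip_force: 0.0
```

```bash
python3 - <<'E'
from h import *
rel([((.55,-.4145,.037),94.5)])
import cv2
C=cam("wrist");im=camera("wrist")
cv2.imwrite("pics/w3b.png",cv2.resize(im[:,:,::-1],(800,600),interpolation=cv2.INTER_CUBIC))
for p in [(.5432,-.3305,.11),(.5576,-.5105,.069)]: print(proj(C,p)*1.5625)
E
```

```text
t 4.0 p [ 0.5513 -0.4148  0.1536] yaw 94.57889718676509 toolz [ 0.0011  0.0004 -1.    ] F [-0.2705 -0.8012  0.0371] w 0.06007687248379133
[ 0.0015 -0.0055  0.4664] spin 0.0004
[397.148  119.0565]
[398.2866 475.735 ]
```

View pics/w3b.png

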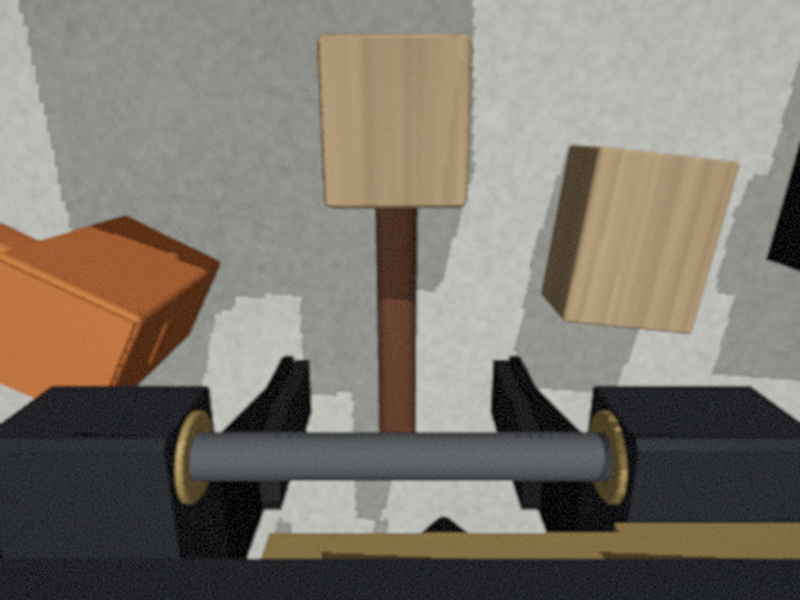

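Emit:
carry_out([
  {"hand": 60, "dp": [0, -0.006, 0.15], "spin": 0},
  {"hand": 60, "dp": [0, -0.006, 0.3], "spin": 0},
  {"hand": 60, "dp": [0, -0.006, 0.4], "spin": 0},
  {"hand": 60, "dp": [0, -0.006, 0.466], "spin": 0},
  {"hand": 60, "dp": [0, -0.006, 0.466], "spin": 0},
  {"hand": 10, "dp": [0, -0.006, 0.466], "spin": 0},
  {"hand": 10, "dp": [0, -0.006, 0.466], "spin": 0},
  {"hand": 10, "dp": [0, -0.006, 0.466], "spin": 0},
  {"hand": 10, "dp": [0, -0.006, 0.466], "spin": 0},
  {"hand": 10, "dp": [0, -0.006, 0.466], "spin": 0},
  {"hand": 10, "dp": [0, -0.006, 0.466], "spin": 0},
], force=60)

```text
time: 5.15
ee_pos: [0.5479, -0.417, 0.0362]
eef_rot: [0.68, 0.734, 0.0, 0.0]
ft_force: [0.0, -0.6, 0.5]
width: 0.0201
grip_force: 6.6
```

```bash
python3 -c "
from h import *
s=read_state();print(s['grip_force'],s['torque'])
rel([((.55,-.4145,.20),94.5)])"
```

```text
6.647812407463789 [-0.2452 -0.0595 -0.0799]
t 5.15 p [ 0.5479 -0.417   0.0362] yaw 94.37391558522623 toolz [ 0.0003 -0.0001 -1.    ] F [ 0.0316 -0.5581  0.5154] w 0.02008172472652237
[ 0.0091  0.0095 -0.6552] spin -0.0007
```

Emit:
carry_out([
  {"hand": 0, "dp": [0, 0, 0], "spin": 0},
  {"hand": 0, "dp": [0, 0, 0], "spin": 0},
  {"hand": 0, "dp": [0, 0, 0], "spin": 0},
  {"hand": 0, "dp": [0, 0, -0.06], "spin": 0},
  {"hand": 0, "dp": [0, 0, -0.12], "spin": 0},
  {"hand": 0, "dp": [0, 0, -0.2], "spin": 0},
  {"hand": 0, "dp": [0, 0, -0.2], "spin": 0},
  {"hand": 0, "dp": [0, 0, -0.2], "spin": 0},
], force=60)

```text
time: 5.95
ee_pos: [0.5479, -0.417, 0.0865]
eef_rot: [0.68, 0.734, 0.0, 0.0]
ft_force: [-0.2, 0.2, -3.3]
width: 0.0194
grip_force: 60.0
```

```bash
python3 - <<'E'
from h import *
s=read_state();print(s['grip_force'],s['torque'])
import cv2
C=cam("wrist");im=camera("wrist")
cv2.imwrite("pics/w4.png",im[:,:,::-1])
# head corners as seen: print edges of head by colour along columns
hsv=cv2.cvtColor(im,cv2.COLOR_RGB2HSV)
m=((hsv[:,:,0]>8)&(hsv[:,:,0]<25)&(hsv[:,:,1]>60)&(hsv[:,:,2]>120)).astype(np.uint8)
n,l,st,ce=cv2.connectedComponentsWithStats(m)
for i in range(1,n):
    if st[i,4]>300: print(st[i],ce[i])
p=s["ee_pos"];a=Ro.from_quat(s["eef_rot"]).as_matrix()[:,0]
print("expected level head centre top",proj(C,p+a*.084+[0,0,.019+.055-.038]))
for d in (.084-.031,.084+.031):
  print("edge",proj(C,p+a*d+[0,0,-.019*-1+.055]))
print("dog")
rel([(B(-.02,-.15-.084,.30),96.7)])
E
```

```text
59.95492832735181 [-0.2513  0.0348 -0.0325]
[  145     0   227   182 38272] [257.7473  87.7611]
[  397    93   115   154 14237] [461.4424 173.3246]
[   0  161  103  116 6587] [ 34.4727 211.7548]
[  76  335  371   22 6178] [274.0643 346.8899]
expected level head centre top [256.7446  73.6869]
edge [257.0063 192.1775]
edge [257.0486 -83.6118]
dog
t 6.0 p [ 0.5475 -0.4166  0.0856] yaw 94.3754507567025 toolz [-0.0003  0.0005 -1.    ] F [ 0.7336  0.3772 -3.1935] w 0.01960242292636861
[ 0.6755 -0.1761 -0.8572] spin -0.0129
```

```bash
python3 -c "
from h import *
rel([((.491,-.2534,.30),96.7)])"
```

```text
t 6.0 p [ 0.5475 -0.4166  0.0856] yaw 94.3754507567025 toolz [-0.0003  0.0005 -1.    ] F [ 0.7336  0.3772 -3.1935] w 0.01960242292636861
[ 0.6688 -0.1758 -0.8572] spin -0.0129
```

Emit:
carry_out([
  {"hand": 0, "dp": [0, 0, -0.12], "spin": 0},
  {"hand": 0, "dp": [0, 0, -0.27], "spin": 0},
  {"hand": 0, "dp": [0, 0, -0.42], "spin": 0},
  {"hand": 0, "dp": [0, 0, -0.57], "spin": 0},
  {"hand": 0, "dp": [0, 0, -0.72], "spin": 0},
  {"hand": 0, "dp": [0.08, -0.03, -0.82], "spin": -0.003},
  {"hand": 0, "dp": [0.2, -0.06, -0.857], "spin": -0.006},
  {"hand": 0, "dp": [0.35, -0.1, -0.857], "spin": -0.009},
  {"hand": 0, "dp": [0.5, -0.14, -0.857], "spin": -0.013},
  {"hand": 0, "dp": [0.62, -0.17, -0.857], "spin": -0.013},
  {"hand": 0, "dp": [0.669, -0.176, -0.857], "spin": -0.013},
  {"hand": 0, "dp": [0.669, -0.176, -0.857], "spin": -0.013},
  {"hand": 0, "dp": [0.669, -0.176, -0.857], "spin": -0.013},
])

```text
time: 7.3
ee_pos: [0.491, -0.2537, 0.2999]
eef_rot: [0.664, 0.747, -0.0, -0.0]
ft_force: [0.4, -0.2, -2.5]
width: 0.0195
grip_force: 60.0
```

```bash
python3 - <<'E'
from h import *
import cv2
rel([((.491,-.2534,.25),96.7),((.491,-.2534,.215),96.7)])
im=camera("scene")[110:250,130:330,::-1];a=cv2.resize(im,None,fx=4,fy=4,interpolation=cv2.INTER_CUBIC)
cv2.imwrite("pics/s5.png",a[:600,:800])
E
```

```text
t 7.3 p [ 0.491  -0.2537  0.2999] yaw 96.73693751912359 toolz [-0.0005  0.0002 -1.    ] F [ 0.4007 -0.2403 -2.5032] w 0.019475433516423668
[0.001  0.0002 0.1994] spin 0.0002
[0.001  0.0003 0.3394] spin 0.0002
```

View pics/s5.png

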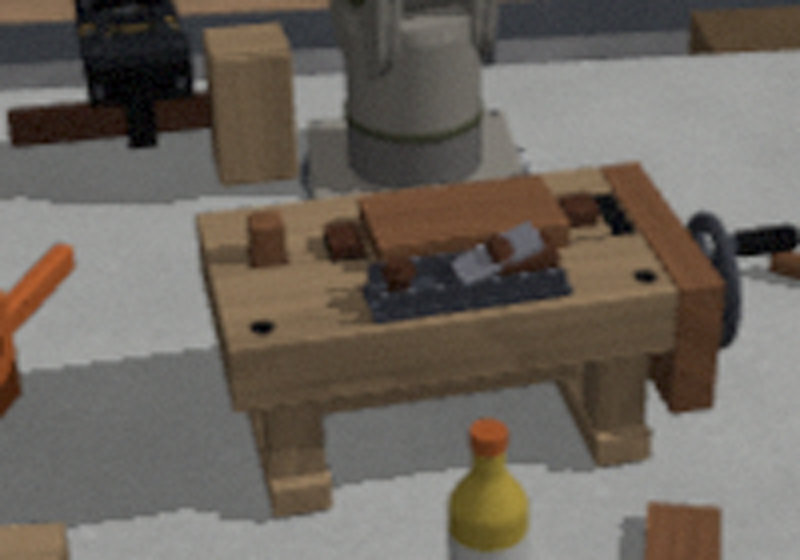

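Emit:
carry_out([
  {"hand": 0, "dp": [0, 0, 0.08], "spin": 0},
  {"hand": 0, "dp": [0, 0, 0.14], "spin": 0},
  {"hand": 0, "dp": [0, 0, 0.18], "spin": 0},
  {"hand": 0, "dp": [0, 0, 0.22], "spin": 0},
  {"hand": 0, "dp": [0, 0, 0.26], "spin": 0},
  {"hand": 0, "dp": [0, 0, 0.26], "spin": 0},
])

```text
time: 7.95
ee_pos: [0.4907, -0.2539, 0.2344]
eef_rot: [0.665, 0.747, -0.0, -0.0]
ft_force: [-1.1, -0.7, -2.6]
width: 0.0198
grip_force: 60.0
```

```bash
python3 - <<'E'
from h import *
import cv2
s=read_state();print(s['torque'])
rel([((.491,-.2534,.215),96.7)])
im=camera("scene")[110:250,130:330,::-1];a=cv2.resize(im,None,fx=4,fy=4,interpolation=cv2.INTER_CUBIC)
cv2.imwrite("pics/s6.png",a)
E
```

```text
[-0.2499  0.1059  0.0686]
t 7.95 p [ 0.4907 -0.2539  0.2344] yaw 96.66826107718973 toolz [-0.0009 -0.0001 -1.    ] F [-1.077  -0.7321 -2.6088] w 0.019759709153660956
[0.0019 0.0014 0.0774] spin -0.0002
```

Emit:
carry_out([
  {"hand": 0, "dp": [0, 0, 0.03], "spin": 0},
  {"hand": 0, "dp": [0, 0, 0.06], "spin": 0},
])

```text
time: 8.2
ee_pos: [0.4915, -0.2538, 0.2205]
eef_rot: [0.664, 0.747, 0.0, 0.001]
ft_force: [-0.8, -2.4, 3.6]
width: 0.0197
grip_force: 60.0
```

Emit:
carry_out([
  {"hand": 0, "dp": [0, 0, 0.012], "spin": 0},
  {"hand": 0, "dp": [0, 0, 0.02], "spin": 0},
])

```text
time: 8.4
ee_pos: [0.4915, -0.254, 0.2155]
eef_rot: [0.665, 0.747, 0.0, 0.001]
ft_force: [-0.6, -3.8, 10.2]
width: 0.0191
grip_force: 60.0
```

```bash
python3 - <<'E'
from h import *
import cv2
s=read_state();print(s['torque'])
rel([((.491,-.2534,.215),96.7)])
im=camera("scene")[110:250,130:330,::-1];a=cv2.resize(im,None,fx=4,fy=4,interpolation=cv2.INTER_CUBIC)
cv2.imwrite("pics/s7.png",a)
E
```

```text
[-0.5592  0.2765  0.0312]
t 8.4 p [ 0.4915 -0.254   0.2155] yaw 96.70236418859166 toolz [ 0.0012 -0.0008 -1.    ] F [-0.6031 -3.8318 10.216 ] w 0.01907411265263608
[ 0.0026 -0.0017  0.0019] spin 0.0
```

View pics/s7.png

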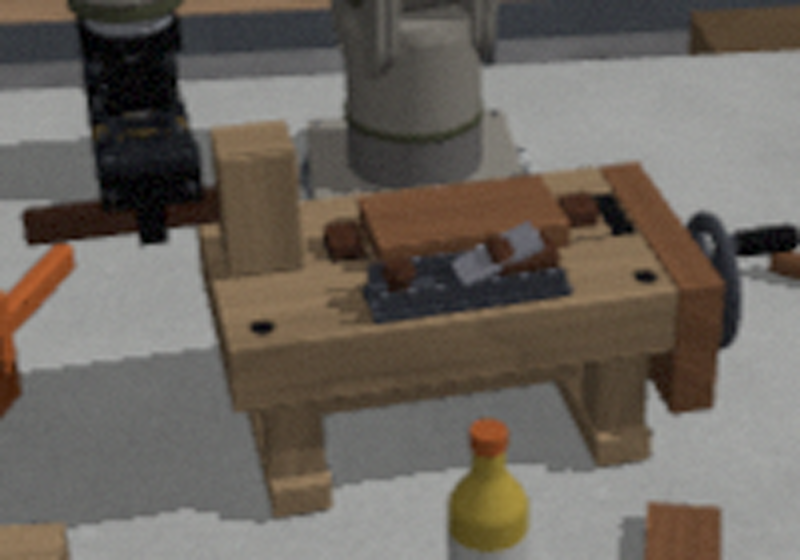

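Emit:
carry_out([
  {"hand": 0, "dp": [0, 0, 0.01], "spin": 0},
  {"hand": 0, "dp": [0, 0, 0.016], "spin": 0},
  {"hand": 0, "dp": [0, 0, 0.016], "spin": 0},
])

```text
time: 8.75
ee_pos: [0.4919, -0.2556, 0.2133]
eef_rot: [0.665, 0.747, 0.0, 0.002]
ft_force: [-1.6, -6.9, 15.0]
width: 0.0196
grip_force: 60.0
```

Emit:
carry_out([
  {"hand": 0, "dp": [0, 0, -0.1], "spin": 0},
  {"hand": 0, "dp": [0, 0, -0.25], "spin": 0},
  {"hand": 0, "dp": [0, 0, -0.34], "spin": 0},
  {"hand": 0, "dp": [0, 0, -0.34], "spin": 0},
  {"hand": 0, "dp": [0, 0, -0.34], "spin": 0},
])

```text
time: 9.25
ee_pos: [0.4909, -0.253, 0.2952]
eef_rot: [0.664, 0.747, -0.0, -0.001]
ft_force: [0.6, 0.6, -4.5]
width: 0.0195
grip_force: 60.0
```

```bash
python3 - <<'E'
from h import *
import cv2
s=read_state();print(s['torque'])
rel([((.491,-.2534,.30),96.7)])
S=cam("scene");full=camera("scene")[:,:,::-1];np.save("s8.npy",full)
cv2.imwrite("pics/s8.png",full)
old=cv2.imread("pics/s5.png")
for h in (.18,.216): print("dog top",h,proj(S,B(-.02,-.15,h)))
# red-brown mask of dog in both
def dog(a):
    hsv=cv2.cvtColor(a,cv2.COLOR_BGR2HSV);return hsv
x0,y0=130,110
o=cv2.resize(old,(200,140),interpolation=cv2.INTER_AREA);n=full[110:250,130:330]
a,b=o[40:80,45:95],n[40:80,45:95]
print("rows of column x=196 (B,G,R) old/new");
for r in range(155,184,2): print(r,o[r-110,196-130],n[r-110,196-130])
E
```

```text
[-0.2928  0.0599 -0.0003]
t 9.25 p [ 0.4909 -0.253   0.2952] yaw 96.74655113121578 toolz [-0.0009  0.0007 -1.    ] F [ 0.5702  0.6416 -4.47  ] w 0.019461352206416423
[-0.0016  0.0001 -0.0193] spin 0.0003
dog top 0.18 [195.4474 173.7936]
dog top 0.216 [194.7152 164.1904]
rows of column x=196 (B,G,R) old/new
155 [74 85 94] [53 67 81]
157 [103 104 105] [104 105 105]
159 [142 143 142] [141 144 142]
161 [119 133 144] [119 133 145]
163 [ 54  78 108] [ 84 113 135]
165 [ 51  75 111] [ 86 114 137]
167 [45 64 93] [ 87 113 135]
169 [34 52 77] [ 87 112 135]
171 [35 52 77] [ 70  94 118]
173 [33 48 73] [31 43 64]
175 [33 49 72] [28 40 65]
177 [ 73  96 118] [ 73  96 118]
179 [ 88 115 139] [ 87 114 138]
181 [ 86 114 135] [ 86 113 136]
183 [ 86 112 133] [ 87 114 134]
```

```bash
python3 - <<'E'
from h import *
import cv2
im=camera("wrist");old=cv2.imread("pics/w4.png")[:,:,::-1]
for a in (old,im):
    print([int(x) for x in a[170:196:1,230,0]])
S=cam("scene");full=np.load("s8.npy")
for c in (192,194,196,198): print(c,[int(x) for x in full[166:182,c,2]])
for r in (172,174,176): print(r,[int(x) for x in full[r,184:206,2]])
for h in (.18,.184):
  print(h,[np.round(proj(S,B(-.0215+a,-.15+b,h)),1) for a,b in ((-.014,-.014),(-.014,.014),(.014,-.014),(.014,.014))])
E
```

```text
[184, 183, 186, 182, 185, 182, 185, 184, 181, 166, 142, 137, 155, 162, 165, 162, 163, 162, 163, 161, 166, 164, 165, 165, 164, 163]
[175, 174, 177, 176, 172, 173, 172, 175, 172, 175, 176, 172, 175, 173, 173, 176, 162, 143, 136, 152, 151, 150, 154, 153, 156, 156]
192 [141, 137, 139, 136, 139, 143, 99, 83, 86, 101, 106, 121, 131, 136, 138, 139]
194 [139, 134, 137, 137, 141, 133, 87, 62, 64, 65, 65, 113, 132, 136, 139, 137]
196 [141, 135, 135, 135, 144, 118, 76, 64, 68, 65, 78, 118, 134, 138, 136, 136]
198 [136, 138, 132, 137, 146, 105, 70, 64, 64, 65, 91, 123, 137, 139, 133, 131]
172 [140, 143, 143, 141, 143, 143, 140, 124, 99, 93, 87, 83, 76, 70, 70, 65, 68, 102, 133, 132, 131, 131]
174 [133, 131, 133, 131, 127, 132, 127, 118, 86, 64, 64, 64, 68, 68, 64, 66, 65, 80, 113, 126, 128, 129]
176 [125, 125, 127, 127, 127, 131, 129, 127, 106, 61, 65, 75, 78, 86, 91, 100, 101, 113, 119, 128, 129, 130]
0.18 [array([190.5, 172. ]), array([199., 171.]), array([191.7, 176.2]), array([200.3, 175.2])]
0.184 [array([190.5, 170.9]), array([198.9, 169.9]), array([191.6, 175.2]), array([200.2, 174.1])]
```

Emit:
carry_out([
  {"hand": 0, "dp": [0.045, 0, 0], "spin": 0},
  {"hand": 0, "dp": [0.045, 0, 0.1], "spin": 0},
  {"hand": 0, "dp": [0.045, 0, 0.2], "spin": 0},
  {"hand": 0, "dp": [0.045, 0, 0.26], "spin": 0},
  {"hand": 0, "dp": [0.045, 0, 0.31], "spin": 0},
  {"hand": 0, "dp": [0.045, 0, 0.33], "spin": 0},
  {"hand": 0, "dp": [0.045, 0, 0.335], "spin": 0},
  {"hand": 0, "dp": [0.045, 0, 0.335], "spin": 0},
])

```text
time: 10.15
ee_pos: [0.4894, -0.2428, 0.2132]
eef_rot: [0.665, 0.747, 0.0, -0.0]
ft_force: [-4.2, 0.2, 7.9]
width: 0.0194
grip_force: 60.0
```

Emit:
carry_out([
  {"hand": 0, "dp": [0, 0, 0.008], "spin": 0},
  {"hand": 0, "dp": [0, 0, 0.014], "spin": 0},
  {"hand": 0, "dp": [0, 0, 0.014], "spin": 0},
])

```text
time: 10.45
ee_pos: [0.4898, -0.2445, 0.2108]
eef_rot: [0.665, 0.747, -0.0, 0.001]
ft_force: [-5.5, -4.3, 13.6]
width: 0.0193
grip_force: 60.0
```

Emit:
carry_out([
  {"hand": 0, "dp": [0, 0, -0.1], "spin": 0},
  {"hand": 0, "dp": [0, 0, -0.25], "spin": 0},
  {"hand": 0, "dp": [0, 0, -0.36], "spin": 0},
  {"hand": 0, "dp": [0, 0, -0.36], "spin": 0},
  {"hand": 0, "dp": [0, 0, -0.36], "spin": 0},
])

```text
time: 10.95
ee_pos: [0.4898, -0.2423, 0.2986]
eef_rot: [0.664, 0.747, 0.0, 0.0]
ft_force: [-0.2, 0.2, -5.0]
width: 0.0196
grip_force: 60.0
```

```bash
python3 - <<'E'
from h import *
im=camera("wrist");print([int(x) for x in im[170:200,230,0]])
n=camera("scene")
for c in (194,196,198): print(c,[int(x) for x in n[166:182,c,0]])
rel([((.5479,-.417,.295),94.4),((.5479,-.417,.045),94.4)])
E
```

```text
[172, 172, 169, 169, 172, 173, 172, 173, 171, 172, 171, 174, 172, 168, 171, 172, 172, 172, 170, 171, 173, 172, 170, 169, 172, 172, 169, 163, 155, 153]
194 [138, 137, 136, 134, 142, 132, 85, 65, 64, 64, 70, 113, 133, 135, 138, 137]
196 [138, 137, 135, 136, 147, 119, 80, 62, 65, 65, 80, 121, 136, 138, 136, 136]
198 [138, 136, 136, 138, 145, 106, 68, 63, 67, 68, 90, 122, 136, 136, 136, 133]
t 11.05 p [ 0.4893 -0.242   0.2975] yaw 96.7229699688727 toolz [-0.002   0.0007 -1.    ] F [-1.7892 -0.086  -3.6963] w 0.019403368934587713
[-0.7228  0.1509  0.0091] spin 0.0129
[-0.7237  0.1528  1.0091] spin 0.0129
```

Emit:
carry_out([
  {"hand": 0, "dp": [-0.1, 0.02, 0], "spin": 0.003},
  {"hand": 0, "dp": [-0.25, 0.05, 0], "spin": 0.006},
  {"hand": 0, "dp": [-0.4, 0.08, 0], "spin": 0.01},
  {"hand": 0, "dp": [-0.55, 0.12, 0], "spin": 0.013},
  {"hand": 0, "dp": [-0.68, 0.14, 0.05], "spin": 0.013},
  {"hand": 0, "dp": [-0.723, 0.152, 0.15], "spin": 0.013},
  {"hand": 0, "dp": [-0.723, 0.152, 0.3], "spin": 0.013},
  {"hand": 0, "dp": [-0.723, 0.152, 0.45], "spin": 0.013},
  {"hand": 0, "dp": [-0.723, 0.152, 0.6], "spin": 0.013},
  {"hand": 0, "dp": [-0.723, 0.152, 0.7], "spin": 0.013},
  {"hand": 0, "dp": [-0.723, 0.152, 0.8], "spin": 0.013},
  {"hand": 0, "dp": [-0.723, 0.152, 0.85], "spin": 0.013},
  {"hand": 0, "dp": [-0.723, 0.152, 0.85], "spin": 0.013},
])

```text
time: 12.35
ee_pos: [0.5474, -0.4164, 0.0837]
eef_rot: [0.68, 0.734, -0.0, -0.002]
ft_force: [0.8, 0.3, -2.5]
width: 0.0195
grip_force: 60.0
```

```bash
python3 - <<'E'
from h import *
im=camera("wrist");print([int(x) for x in im[180:212,230,0]])
rel([((.5479,-.417,.040),94.4)])
E
```

```text
[180, 181, 182, 182, 183, 183, 181, 182, 182, 180, 180, 181, 180, 181, 180, 183, 177, 165, 160, 162, 167, 161, 166, 167, 168, 168, 165, 163, 163, 160, 162, 159]
t 12.4 p [ 0.5481 -0.4171  0.0857] yaw 94.36116051989761 toolz [-0.0017  0.0008 -1.    ] F [-0.9423 -0.5289 -2.9847] w 0.019456581189625285
[ 0.0005 -0.0005  0.1827] spin -0.0002
```

Emit:
carry_out([
  {"hand": 0, "dp": [0, 0, 0.08], "spin": 0},
  {"hand": 0, "dp": [0, 0, 0.14], "spin": 0},
  {"hand": 0, "dp": [0, 0, 0.188], "spin": 0},
  {"hand": 0, "dp": [0, 0, 0.188], "spin": 0},
  {"hand": 0, "dp": [0, 0, 0.188], "spin": 0},
])

```text
time: 12.9
ee_pos: [0.5487, -0.4176, 0.0398]
eef_rot: [0.68, 0.734, -0.0, 0.0]
ft_force: [0.5, 0.5, -2.1]
width: 0.0193
grip_force: 60.0
```

Emit:
carry_out([
  {"hand": 0, "dp": [0, 0, 0], "spin": 0},
  {"hand": 0, "dp": [0, 0, 0], "spin": 0},
  {"hand": 0, "dp": [0, 0, 0], "spin": 0},
], force=20)

```text
time: 13.2
ee_pos: [0.549, -0.4178, 0.0403]
eef_rot: [0.68, 0.734, 0.0, 0.001]
ft_force: [1.1, -1.1, -0.8]
width: 0.0196
grip_force: 20.0
```

```bash
python3 - <<'E'
from h import *
im=camera("wrist");print([int(x) for x in im[170:212,230,0]])
s=read_state();print(s["torque"],s["grip_force"]);rel([((.5479,-.417,.036),94.4)])
E
```

```text
[180, 176, 165, 141, 124, 130, 149, 156, 158, 156, 155, 156, 157, 156, 157, 155, 153, 155, 157, 161, 160, 160, 159, 157, 154, 156, 155, 154, 156, 150, 155, 155, 153, 153, 156, 159, 155, 152, 155, 158, 156, 159]
[-0.4016 -0.0297 -0.0499] 20.000326819717884
t 13.25 p [ 0.5489 -0.4178  0.0402] yaw 94.36604094969843 toolz [ 0.001  -0.0006 -1.    ] F [ 0.8564 -0.862  -2.18  ] w 0.019630652579754968
[ 0.0035 -0.0039  0.0166] spin -0.0002
```

Emit:
carry_out([
  {"hand": 0, "dp": [0, 0, 0.006], "spin": 0},
  {"hand": 0, "dp": [0, 0, 0.012], "spin": 0},
  {"hand": 0, "dp": [0, 0, 0.017], "spin": 0},
  {"hand": 0, "dp": [0, 0, 0.017], "spin": 0},
  {"hand": 23, "dp": [0, 0, 0.017], "spin": 0},
  {"hand": 26, "dp": [0, 0, 0.017], "spin": 0},
  {"hand": 32, "dp": [0, 0, 0.017], "spin": 0},
  {"hand": 45, "dp": [0, 0, 0.017], "spin": 0},
  {"hand": 55, "dp": [0, 0, 0.017], "spin": 0},
  {"hand": 55, "dp": [0, 0, 0.017], "spin": 0},
], force=8)

```text
time: 14.25
ee_pos: [0.5486, -0.4173, 0.0352]
eef_rot: [0.68, 0.734, 0.0, -0.0]
ft_force: [0.3, -0.6, 0.3]
width: 0.048
grip_force: 0.0
```

Emit:
carry_out([
  {"hand": 55, "dp": [0, 0, -0.12], "spin": 0},
  {"hand": 55, "dp": [0, 0, -0.3], "spin": 0},
  {"hand": 55, "dp": [0, 0, -0.466], "spin": 0},
  {"hand": 55, "dp": [0, 0, -0.466], "spin": 0},
  {"hand": 55, "dp": [0, 0, -0.466], "spin": 0},
])

```text
time: 14.75
ee_pos: [0.549, -0.4177, 0.1526]
eef_rot: [0.68, 0.734, 0.0, 0.001]
ft_force: [-0.3, 0.5, -1.7]
width: 0.0553
grip_force: 0.0
```

```bash
python3 - <<'E'
from h import *
import cv2
C=cam("wrist");im=camera("wrist");a=cv2.resize(im[:,:,::-1],(800,600),interpolation=cv2.INTER_CUBIC);cv2.imwrite("pics/w9b.png",a)
print("head top pred at orig pose",proj(C,(.5432,-.3305,.11))*1.5625)
o=cv2.imread("pics/w3b.png")
def box(b):
    h=cv2.cvtColor(b[:300,230:540],cv2.COLOR_BGR2HSV);m=((h[:,:,0]>8)&(h[:,:,0]<25)&(h[:,:,1]>60)&(h[:,:,2]>120)).astype(np.uint8)
    n,l,st,ce=cv2.connectedComponentsWithStats(m);i=1+np.argmax(st[1:,4]);
    cs,_=cv2.findContours((l==i).astype(np.uint8),cv2.RETR_EXTERNAL,cv2.CHAIN_APPROX_NONE);return st[i],ce[i]+[230,0],cv2.minAreaRect(max(cs,key=cv2.contourArea))
print(box(o));print(box(a))
rel([((.5,-.40,.42),96.7),((.545,-.2,.42),96.7)])
E
```

```text
head top pred at orig pose [403.0388 111.0172]
(array([   88,    34,   154,   173, 25405], dtype=int32), array([394.5473, 118.716 ]), ((164.5, 120.0), (172.0, 153.0), 90.0))
(array([   93,    29,   154,   175, 25841], dtype=int32), array([399.6684, 114.3485]), ((169.5, 116.0), (174.0, 153.0), 90.0))
t 14.8 p [ 0.5485 -0.4171  0.1512] yaw 94.37634740534887 toolz [-0.0001  0.0007 -1.    ] F [ 0.3786  0.69   -0.2351] w 0.05485062184573282
[ 0.0838 -0.1885 -1.075 ] spin -0.0129
[ 0.8677  0.052  -1.0745] spin -0.0129
```

Emit:
carry_out([
  {"hand": 50, "dp": [0, 0, -0.2], "spin": 0},
  {"hand": 50, "dp": [0, 0, -0.4], "spin": 0},
  {"hand": 50, "dp": [0.05, -0.02, -0.6], "spin": -0.005},
  {"hand": 50, "dp": [0.2, -0.04, -0.75], "spin": -0.013},
  {"hand": 50, "dp": [0.38, -0.06, -0.85], "spin": -0.013},
  {"hand": 50, "dp": [0.58, -0.07, -0.9], "spin": -0.013},
  {"hand": 50, "dp": [0.78, -0.08, -0.9], "spin": -0.013},
  {"hand": 50, "dp": [1, -0.1, -0.9], "spin": -0.013},
  {"hand": 50, "dp": [1, -0.1, -0.9], "spin": -0.013},
  {"hand": 50, "dp": [1, -0.1, -0.9], "spin": -0.013},
])

```text
time: 15.8
ee_pos: [0.5049, -0.1665, 0.3757]
eef_rot: [0.662, 0.749, 0.0, -0.001]
ft_force: [-0.2, -0.2, -0.0]
width: 0.0497
grip_force: 0.0
```

```bash
python3 - <<'E'
from h import *
T=cam("top")
for p in [(100,235),(162,275)]: print("chisel",atz(T,p,.015))
rel([(B(.015,.1,.36),96.7)])
E
```

```text
chisel [0.4086 0.5403 0.015 ]
chisel [0.2659 0.3302 0.015 ]
t 15.8 p [ 0.5049 -0.1665  0.3757] yaw 97.06727150162152 toolz [-0.0013  0.0017 -1.    ] F [-0.1783 -0.1913 -0.0122] w 0.04974428075116639
[1.0037 0.051  0.0648] spin 0.002
```

Emit:
carry_out([
  {"hand": 50, "dp": [0.2, 0.01, 0], "spin": 0},
  {"hand": 50, "dp": [0.4, 0.02, 0], "spin": 0.002},
  {"hand": 50, "dp": [0.6, 0.03, 0], "spin": 0.002},
  {"hand": 50, "dp": [0.8, 0.04, 0], "spin": 0.002},
  {"hand": 50, "dp": [1, 0.05, 0], "spin": 0.002},
  {"hand": 50, "dp": [1, 0.05, 0], "spin": 0.002},
])

```text
time: 16.4
ee_pos: [0.4871, 0.0859, 0.3749]
eef_rot: [0.664, 0.748, -0.001, -0.001]
ft_force: [-0.3, -0.3, 0.1]
width: 0.0499
grip_force: 0.0
```

```bash
python3 - <<'E'
from h import *
k=knob(-.35,.058)-np.array([*bx*.0015,0]);print("knob",k)
rel([(k+[0,0,.09],96.7),(k+[0,0,-.019],96.7)])
E
```

```text
knob [0.4645 0.2728 0.1571]
t 16.4 p [0.4871 0.0859 0.3749] yaw 96.85154577877742 toolz [-0.0032 -0.0005 -1.    ] F [-0.2517 -0.3387  0.067 ] w 0.04987069908374914
[0.7529 0.0009 0.5112] spin 0.0008
[0.7529 0.0023 0.9472] spin 0.0008
```

Emit:
carry_out([
  {"hand": 60, "dp": [0.2, 0, 0], "spin": 0},
  {"hand": 60, "dp": [0.4, 0, 0.05], "spin": 0.001},
  {"hand": 60, "dp": [0.6, 0, 0.15], "spin": 0.001},
  {"hand": 60, "dp": [0.72, 0.001, 0.3], "spin": 0.001},
  {"hand": 60, "dp": [0.753, 0.001, 0.42], "spin": 0.001},
  {"hand": 60, "dp": [0.753, 0.001, 0.51], "spin": 0.001},
  {"hand": 60, "dp": [0.753, 0.001, 0.51], "spin": 0.001},
  {"hand": 60, "dp": [0.753, 0.001, 0.51], "spin": 0.001},
])

```text
time: 17.2
ee_pos: [0.4682, 0.2654, 0.2493]
eef_rot: [0.669, 0.743, -0.001, 0.0]
ft_force: [0.4, -0.9, 0.7]
width: 0.06
grip_force: 0.0
```

```bash
python3 - <<'E'
from h import *
import cv2
C=cam("wrist");im=camera("wrist");cv2.imwrite("pics/w10b.png",cv2.resize(im[:,:,::-1],(800,600),interpolation=cv2.INTER_CUBIC))
sh=np.array([*bx*.0015,0])
for th in (-.5,-.35,-.2): print([proj(C,knob(th,o)-sh) for o in (.05,.058,.074)])
for r in (225,240,250): 
    g=im[r,150:360].max(1);print(r,[int(x) for x in g[50:150:3]])
k=knob(-.35,.058)-sh
rel([(k+[0,0,-.019],96.7)])
E
```

```text
[array([261.4096, 191.4044]), array([261.3334, 181.5843]), array([261.1767, 161.4119])]
[array([253.0091, 192.6494]), array([252.8567, 182.7362]), array([252.5436, 162.3669])]
[array([243.995 , 193.5206]), array([243.7602, 183.546 ]), array([243.2775, 163.0465])]
225 [181, 181, 175, 165, 88, 53, 70, 66, 65, 75, 62, 60, 57, 29, 23, 26, 28, 27, 27, 25, 31, 19, 22, 70, 89, 82, 84, 84, 65, 42, 58, 65, 67, 61]
240 [68, 61, 69, 58, 49, 48, 45, 59, 60, 61, 68, 63, 57, 48, 39, 62, 72, 83, 85, 80, 73, 74, 70, 78, 78, 82, 79, 73, 84, 81, 69, 64, 54, 107]
250 [81, 85, 83, 86, 91, 91, 89, 89, 84, 87, 88, 91, 89, 86, 92, 93, 97, 91, 90, 89, 86, 77, 82, 74, 74, 73, 69, 55, 46, 59, 102, 105, 105, 112]
t 17.25 p [0.4685 0.2658 0.2503] yaw 96.05215843097946 toolz [ 0.0008  0.0004 -1.    ] F [0.435  0.3619 0.195 ] w 0.05973794335558492
[ 0.0292 -0.0134  0.4488] spin -0.0036
```

View pics/w10b.png

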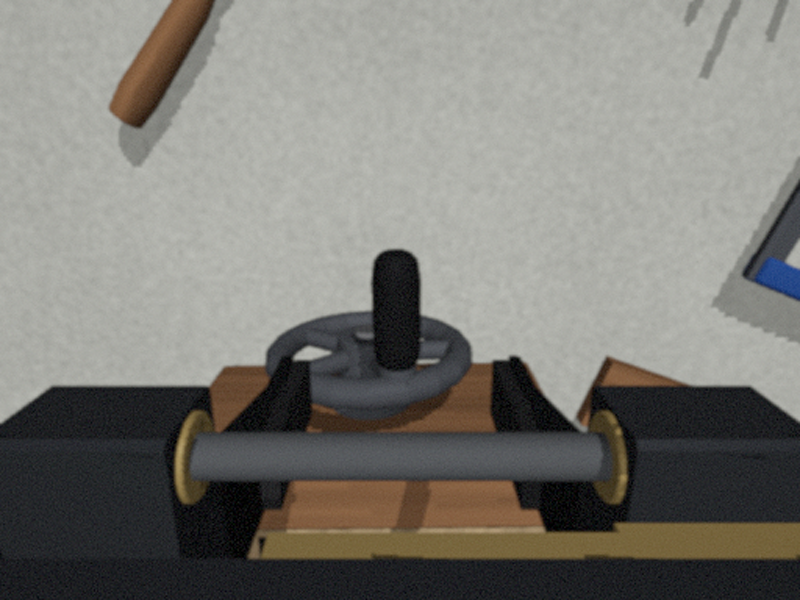

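Emit:
carry_out([
  {"hand": 60, "dp": [0, 0, 0], "spin": 0},
  {"hand": 60, "dp": [0, 0, 0], "spin": 0},
])

```text
time: 17.45
ee_pos: [0.4679, 0.2667, 0.2505]
eef_rot: [0.668, 0.744, 0.001, 0.0]
ft_force: [-0.4, 0.1, 0.5]
width: 0.0603
grip_force: 0.0
```

```bash
python3 - <<'E'
from h import *
print(read_state()["joint_positions"])
k=knob(-.36,.058)-np.array([*bx*.0015,0])
rel([(k+[0,0,-.019],96.7)])
E
```

```text
[-0.9823  0.1203  0.417   1.6713 -0.0502  1.3585 -0.4505]
t 17.45 p [0.4679 0.2667 0.2505] yaw 96.1358062499165 toolz [ 0.0014  0.0014 -1.    ] F [-0.391   0.0712  0.4552] w 0.060259614628791223
[ 0.025  -0.0101  0.4503] spin -0.0031
```

Emit:
carry_out([
  {"hand": 60, "dp": [0.025, -0.01, 0.1], "spin": -0.003},
  {"hand": 60, "dp": [0.025, -0.01, 0.22], "spin": -0.003},
  {"hand": 60, "dp": [0.025, -0.01, 0.34], "spin": -0.003},
  {"hand": 60, "dp": [0.025, -0.01, 0.42], "spin": -0.003},
  {"hand": 60, "dp": [0.025, -0.01, 0.45], "spin": -0.003},
  {"hand": 60, "dp": [0.025, -0.01, 0.45], "spin": -0.003},
  {"hand": 60, "dp": [0.025, -0.01, 0.45], "spin": -0.003},
])

```text
time: 18.15
ee_pos: [0.4648, 0.2732, 0.1381]
eef_rot: [0.665, 0.747, 0.001, 0.0]
ft_force: [-0.1, -0.2, 0.7]
width: 0.0599
grip_force: 0.0
```

```bash
python3 - <<'E'
from h import *
k=knob(-.36,.058)-np.array([*bx*.0015,0])
rel([(k+[0,0,-.019],96.7)])
E
```

```text
t 18.15 p [0.4648 0.2732 0.1381] yaw 96.7071520994786 toolz [ 0.0014  0.0013 -1.    ] F [-0.0957 -0.1542  0.658 ] w 0.05994564590897025
[-0.0014  0.0003  0.0009] spin 0.0
```

Exactly placed. Close on the grip (gently, since it spins).

Emit:
carry_out([
  {"hand": 15, "dp": [0, 0, 0], "spin": 0},
  {"hand": 15, "dp": [0, 0, 0], "spin": 0},
  {"hand": 15, "dp": [0, 0, 0], "spin": 0},
  {"hand": 15, "dp": [0, 0, 0], "spin": 0},
  {"hand": 15, "dp": [0, 0, 0], "spin": 0},
  {"hand": 15, "dp": [0, 0, 0], "spin": 0},
  {"hand": 15, "dp": [0, 0, 0], "spin": 0},
], force=30)

```text
time: 18.85
ee_pos: [0.4644, 0.2729, 0.137]
eef_rot: [0.665, 0.747, 0.0, 0.0]
ft_force: [1.4, 0.4, 1.4]
width: 0.0235
grip_force: 29.8
```

```bash
python3 - <<'E'
from h import *
rel([])
H=np.array([*(B(-.0015,.232,0)[:2]),.112])
s=read_state();d=s["ee_pos"]+[0,0,.019]-H;u=d[:2]@bx;z=d[2];print(s["grip_force"],"u,z,r",u,z,np.hypot(u,z),"th",np.arctan2(-u,z))
t0=-.36
for i in range(1,21):
    t=t0+.2*i;print(i,round(t,2),np.round([-.048*(np.sin(t)-np.sin(t0))/.25,-.048*(np.cos(t)-np.cos(t0))/.25],3))
E
```

```text
t 18.85 p [0.4644 0.2729 0.137 ] yaw 96.70796865711641 toolz [ 0.0007  0.0004 -1.    ] F [1.3796 0.3656 1.3857] w 0.023523962016010418
29.838302500429563 u,z,r 0.016408963577705847 0.04402900632697411 0.046987311945196474 th -0.3567398044598799
1 -0.16 [-0.037 -0.01 ]
2 0.04 [-0.075 -0.012]
3 0.24 [-0.113 -0.007]
4 0.44 [-0.149  0.006]
5 0.64 [-0.182  0.026]
6 0.84 [-0.211  0.052]
7 1.04 [-0.233  0.082]
8 1.24 [-0.249  0.117]
9 1.44 [-0.258  0.155]
10 1.64 [-0.259  0.193]
11 1.84 [-0.253  0.231]
12 2.04 [-0.239  0.267]
13 2.24 [-0.218  0.299]
14 2.44 [-0.192  0.326]
15 2.64 [-0.16   0.348]
16 2.84 [-0.125  0.363]
17 3.04 [-0.087  0.371]
18 3.24 [-0.049  0.371]
19 3.44 [-0.011  0.363]
20 3.64 [0.024 0.348]
```

Emit:
carry_out([
  {"hand": 15, "dp": [0, -0.037, -0.01], "spin": 0},
  {"hand": 15, "dp": [0, -0.075, -0.012], "spin": 0},
  {"hand": 15, "dp": [0, -0.113, -0.007], "spin": 0},
  {"hand": 15, "dp": [0, -0.149, 0.006], "spin": 0},
  {"hand": 15, "dp": [0, -0.182, 0.026], "spin": 0},
  {"hand": 15, "dp": [0, -0.211, 0.052], "spin": 0},
])

```text
time: 19.45
ee_pos: [0.4122, 0.2667, 0.1241]
eef_rot: [0.665, 0.747, 0.001, 0.0]
ft_force: [6.4, 0.4, -0.1]
width: 0.0233
grip_force: 29.8
```

```bash
cat >> h.py <<'E'
H=np.array([*(B(-.0015,.232,0)[:2]),.112])
def th():
    s=read_state();d=s["ee_pos"]+[0,0,.019]-H;u=d[:2]@bx;z=d[2];print("t",s["time"],"F bx,by,z",s["ft_force"][:2]@bx,s["ft_force"][:2]@by,s["ft_force"][2],"grip",s["grip_force"],s["width"],"out",d[:2]@by,"u,z,r",u,z,np.hypot(u,z),"th",np.arctan2(-u,z))
def plan(t0,n,step=.2):
    for i in range(1,n+1):
        t=t0+step*i;print(i,round(t,2),np.round([-.048*(np.sin(t)-np.sin(t0))/.25,-.048*(np.cos(t)-np.cos(t0))/.25],3))
E
python3 -c "
from h import *
th();plan(.84,20)"
```

```text
t 19.45 F bx,by,z 6.369042673070569 -0.3916619730836075 -0.06895022146433044 grip 29.807394243835006 0.023278594254830757 out 0.05802289311906863 u,z,r -0.03621553149555825 0.031142253921846733 0.04776405239129684 th 0.8605745775503912
1 1.04 [-0.023  0.031]
2 1.24 [-0.039  0.066]
3 1.44 [-0.047  0.103]
4 1.64 [-0.049  0.141]
5 1.84 [-0.042  0.179]
6 2.04 [-0.028  0.215]
7 2.24 [-0.008  0.247]
8 2.44 [0.019 0.275]
9 2.64 [0.051 0.297]
10 2.84 [0.086 0.311]
11 3.04 [0.123 0.319]
12 3.24 [0.162 0.319]
13 3.44 [0.199 0.312]
14 3.64 [0.235 0.297]
15 3.84 [0.266 0.275]
16 4.04 [0.293 0.248]
17 4.24 [0.314 0.216]
18 4.44 [0.328 0.18 ]
19 4.64 [0.334 0.142]
20 4.84 [0.333 0.104]
```

Emit:
carry_out([
  {"hand": 15, "dp": [0, -0.023, 0.031], "spin": 0},
  {"hand": 15, "dp": [0, -0.039, 0.066], "spin": 0},
  {"hand": 15, "dp": [0, -0.047, 0.103], "spin": 0},
  {"hand": 15, "dp": [0, -0.049, 0.141], "spin": 0},
  {"hand": 15, "dp": [0, -0.042, 0.179], "spin": 0},
  {"hand": 15, "dp": [0, -0.028, 0.215], "spin": 0},
  {"hand": 15, "dp": [0, -0.008, 0.247], "spin": 0},
  {"hand": 15, "dp": [0, 0.019, 0.275], "spin": 0},
  {"hand": 15, "dp": [0, 0.051, 0.297], "spin": 0},
  {"hand": 15, "dp": [0, 0.086, 0.311], "spin": 0},
])

```text
time: 20.45
ee_pos: [0.4332, 0.2692, 0.0459]
eef_rot: [0.665, 0.747, -0.0, -0.0]
ft_force: [-0.7, -2.0, 13.7]
width: 0.0237
grip_force: 30.1
```

```bash
python3 -c "
from h import *
th();plan(2.84,20)"
```

```text
t 20.45 F bx,by,z -0.9137744544000965 -1.9223114706782878 13.668091445164276 grip 30.121666307968553 0.02369367958910611 out 0.05807879392458773 u,z,r -0.015063736838252623 -0.04706828866324653 0.04942003607059419 th 2.831853391572095
1 3.04 [0.038 0.008]
2 3.24 [0.076 0.008]
3 3.44 [0.113 0.   ]
4 3.64 [ 0.149 -0.015]
5 3.84 [ 0.18  -0.036]
6 4.04 [ 0.207 -0.064]
7 4.24 [ 0.228 -0.096]
8 4.44 [ 0.242 -0.132]
9 4.64 [ 0.249 -0.169]
10 4.84 [ 0.247 -0.208]
11 5.04 [ 0.239 -0.245]
12 5.24 [ 0.223 -0.28 ]
13 5.44 [ 0.2   -0.311]
14 5.64 [ 0.172 -0.337]
15 5.84 [ 0.139 -0.357]
16 6.04 [ 0.103 -0.37 ]
17 6.24 [ 0.065 -0.375]
18 6.44 [ 0.027 -0.373]
19 6.64 [-0.01  -0.363]
20 6.84 [-0.044 -0.346]
```

Emit:
carry_out([
  {"hand": 15, "dp": [0, 0.038, 0.002], "spin": 0},
  {"hand": 15, "dp": [0, 0.076, 0.002], "spin": 0},
  {"hand": 15, "dp": [0, 0.113, -0.006], "spin": 0},
  {"hand": 15, "dp": [0, 0.149, -0.021], "spin": 0},
  {"hand": 15, "dp": [0, 0.18, -0.042], "spin": 0},
  {"hand": 15, "dp": [0, 0.207, -0.07], "spin": 0},
  {"hand": 15, "dp": [0, 0.228, -0.102], "spin": 0},
  {"hand": 15, "dp": [0, 0.242, -0.138], "spin": 0},
  {"hand": 15, "dp": [0, 0.249, -0.175], "spin": 0},
  {"hand": 15, "dp": [0, 0.247, -0.214], "spin": 0},
])

```text
time: 21.45
ee_pos: [0.4948, 0.2765, 0.1006]
eef_rot: [0.665, 0.747, 0.0, 0.0]
ft_force: [-0.5, 2.3, -5.3]
width: 0.0234
grip_force: 29.8
```

```bash
python3 -c "
from h import *
th();plan(4.84,20)"
```

```text
t 21.45 F bx,by,z -0.18774054387537176 2.3280628361980287 -5.28111214960747 grip 29.836596605891827 0.02338700703506567 out 0.05812756624870253 u,z,r 0.04698613575222595 0.007556425600256003 0.04758987834381183 th -1.4113392440826864
1 5.04 [-0.009 -0.037]
2 5.24 [-0.025 -0.072]
3 5.44 [-0.047 -0.103]
4 5.64 [-0.075 -0.129]
5 5.84 [-0.108 -0.149]
6 6.04 [-0.144 -0.162]
7 6.24 [-0.182 -0.167]
8 6.44 [-0.22  -0.165]
9 6.64 [-0.258 -0.155]
10 6.84 [-0.292 -0.139]
11 7.04 [-0.322 -0.115]
12 7.24 [-0.347 -0.086]
13 7.44 [-0.366 -0.053]
14 7.64 [-0.378 -0.016]
15 7.84 [-0.382  0.022]
16 8.04 [-0.379  0.06 ]
17 8.24 [-0.368  0.097]
18 8.44 [-0.35   0.131]
19 8.64 [-0.326  0.16 ]
20 8.84 [-0.296  0.185]
```

Emit:
carry_out([
  {"hand": 15, "dp": [0, -0.009, -0.037], "spin": 0},
  {"hand": 15, "dp": [0, -0.025, -0.072], "spin": 0},
  {"hand": 15, "dp": [0, -0.047, -0.103], "spin": 0},
  {"hand": 15, "dp": [0, -0.075, -0.129], "spin": 0},
  {"hand": 15, "dp": [0, -0.108, -0.149], "spin": 0},
  {"hand": 15, "dp": [0, -0.144, -0.162], "spin": 0},
  {"hand": 15, "dp": [0, -0.182, -0.167], "spin": 0},
  {"hand": 15, "dp": [0, -0.22, -0.165], "spin": 0},
  {"hand": 15, "dp": [0, -0.258, -0.155], "spin": 0},
  {"hand": 15, "dp": [0, -0.292, -0.139], "spin": 0},
  {"hand": 15, "dp": [0, -0.322, -0.115], "spin": 0},
  {"hand": 15, "dp": [0, -0.347, -0.086], "spin": 0},
])

```text
time: 22.65
ee_pos: [0.4108, 0.2665, 0.1226]
eef_rot: [0.665, 0.747, 0.003, 0.001]
ft_force: [9.9, 2.4, -3.1]
width: 0.0237
grip_force: 30.1
```

```bash
python3 -c "
from h import *
th();plan(7.24,12,.1)"
```

```text
t 22.65 F bx,by,z 10.084872230208259 1.2724884612904048 -3.1246015044385596 grip 30.05561887723161 0.023694612883943512 out 0.05801685271202464 u,z,r -0.037598834501510206 0.02962967002184226 0.04787055150586018 th 0.9033860645981886
1 7.34 [-0.01   0.016]
2 7.44 [-0.019  0.033]
3 7.54 [-0.026  0.051]
4 7.64 [-0.031  0.07 ]
5 7.74 [-0.034  0.089]
6 7.84 [-0.035  0.108]
7 7.94 [-0.034  0.127]
8 8.04 [-0.032  0.146]
9 8.14 [-0.027  0.165]
10 8.24 [-0.021  0.183]
11 8.34 [-0.013  0.2  ]
12 8.44 [-0.003  0.217]
```

Emit:
carry_out([
  {"hand": 15, "dp": [0, -0.01, 0.014], "spin": 0},
  {"hand": 15, "dp": [0, -0.019, 0.031], "spin": 0},
  {"hand": 15, "dp": [0, -0.026, 0.049], "spin": 0},
  {"hand": 15, "dp": [0, -0.031, 0.068], "spin": 0},
  {"hand": 15, "dp": [0, -0.034, 0.087], "spin": 0},
  {"hand": 15, "dp": [0, -0.035, 0.106], "spin": 0},
  {"hand": 15, "dp": [0, -0.034, 0.125], "spin": 0},
])

```text
time: 23.35
ee_pos: [0.4001, 0.2652, 0.09]
eef_rot: [0.665, 0.747, 0.0, 0.0]
ft_force: [2.0, -1.1, 7.4]
width: 0.0234
grip_force: 30.3
```

```bash
python3 -c "
from h import *
th()"
```

```text
t 23.35 F bx,by,z 1.8864246048291728 -1.28195716911676 7.388473882215366 grip 30.29041997739114 0.023393046854924226 out 0.05799143000560715 u,z,r -0.04835953805802513 -0.002999579937624536 0.04845247569513637 th 1.6327436105639077
```

Emit:
carry_out([
  {"hand": 15, "dp": [0, 0.002, 0.015], "spin": 0},
  {"hand": 15, "dp": [0, 0.005, 0.03], "spin": 0},
  {"hand": 15, "dp": [0, 0.008, 0.042], "spin": 0},
  {"hand": 15, "dp": [0, 0.008, 0.042], "spin": 0},
  {"hand": 15, "dp": [0, 0.008, 0.042], "spin": 0},
])

```text
time: 23.85
ee_pos: [0.4017, 0.2654, 0.0792]
eef_rot: [0.665, 0.747, -0.0, -0.0]
ft_force: [2.3, 0.0, 3.5]
width: 0.0237
grip_force: 30.2
```

```bash
python3 -c "
from h import *
th()"
```

```text
t 23.85 F bx,by,z 2.260154336369946 -0.2561482649471418 3.521865162186995 grip 30.189864081912674 0.023707339612301453 out 0.05798543703748534 u,z,r -0.046698697919498815 -0.013764329722960947 0.04868495825302707 th 1.8574274786304419
```

Emit:
carry_out([
  {"hand": 15, "dp": [0, 0.004, 0.012], "spin": 0},
  {"hand": 15, "dp": [0, 0.008, 0.024], "spin": 0},
])

```text
time: 24.05
ee_pos: [0.4036, 0.2657, 0.0736]
eef_rot: [0.664, 0.747, -0.0, -0.0]
ft_force: [-0.6, -3.3, 12.1]
width: 0.0239
grip_force: 30.4
```

```bash
python3 -c "
from h import *
th()
import cv2
im=camera('scene');cv2.imwrite('pics/s11.png',im[:,:,::-1])
S=cam('scene')
for t in (1.3,1.5,1.7,1.86,2.0): print(t,proj(S,knob(t,.074)),proj(S,knob(t,.04)))
h=im.max(2)
for r in range(160,196,2): print(r,[int(x) for x in h[r,306:334]])
"
```

```text
t 24.05 F bx,by,z -0.9305077712236232 -3.1815506112383467 12.051960189815375 grip 30.3883131116163 0.023876257757193788 out 0.05804436710477933 u,z,r -0.044791905749649114 -0.019368416671955935 0.048800106404227744 th 1.978925567176784
1.3 [321.2877 167.8525] [312.4399 168.9865]
1.5 [320.8912 169.898 ] [312.0771 171.0368]
1.7 [320.6902 172.2171] [311.9024 173.3631]
1.86 [320.6742 174.2105] [311.9014 175.3636]
2.0 [320.7657 176.0152] [312.0014 177.1755]
160 [33, 46, 48, 45, 33, 23, 24, 42, 28, 14, 29, 29, 33, 39, 45, 28, 35, 27, 33, 48, 50, 35, 7, 23, 42, 100, 148, 156]
162 [84, 68, 96, 86, 35, 26, 22, 23, 28, 28, 18, 18, 31, 31, 29, 18, 26, 23, 20, 31, 32, 36, 27, 27, 34, 35, 58, 74]
164 [44, 60, 80, 84, 54, 16, 24, 19, 23, 26, 30, 34, 33, 33, 30, 33, 30, 32, 32, 37, 39, 37, 35, 36, 34, 32, 35, 29]
166 [35, 42, 53, 61, 61, 33, 18, 29, 66, 72, 31, 31, 36, 33, 35, 36, 38, 38, 39, 31, 32, 37, 34, 35, 33, 31, 31, 32]
168 [38, 31, 42, 54, 57, 42, 27, 48, 57, 51, 55, 30, 27, 27, 25, 29, 21, 31, 23, 28, 22, 17, 24, 25, 24, 29, 23, 28]
170 [47, 66, 62, 41, 39, 46, 37, 28, 38, 36, 31, 11, 11,
[... 870 characters left out ...]
59, 159, 158, 157]
186 [79, 78, 77, 79, 66, 46, 38, 48, 58, 120, 160, 157, 160, 161, 163, 159, 160, 156, 162, 160, 158, 159, 158, 159, 161, 158, 158, 159]
188 [80, 82, 79, 79, 66, 32, 40, 40, 63, 126, 158, 162, 161, 161, 163, 161, 160, 163, 159, 158, 162, 162, 162, 157, 162, 162, 159, 161]
190 [76, 78, 80, 79, 55, 33, 33, 37, 74, 131, 163, 164, 162, 163, 162, 161, 162, 160, 163, 162, 163, 163, 166, 164, 163, 159, 160, 159]
192 [76, 73, 76, 71, 53, 34, 36, 36, 106, 156, 164, 162, 161, 158, 164, 159, 160, 160, 159, 159, 163, 160, 162, 161, 163, 161, 163, 164]
194 [74, 71, 73, 67, 48, 27, 34, 82, 139, 160, 162, 163, 166, 162, 164, 164, 166, 162, 162, 158, 161, 162, 159, 163, 162, 160, 161, 160]
```

Emit:
carry_out([
  {"hand": 30, "dp": [0, 0, 0], "spin": 0},
  {"hand": 60, "dp": [0, 0, 0], "spin": 0},
  {"hand": 60, "dp": [0, 0, 0], "spin": 0},
  {"hand": 60, "dp": [0, 0, 0], "spin": 0},
  {"hand": 60, "dp": [0, 0, -0.1], "spin": 0},
  {"hand": 60, "dp": [0, 0, -0.25], "spin": 0},
  {"hand": 60, "dp": [0, 0, -0.4], "spin": 0},
  {"hand": 60, "dp": [0.05, 0, -0.55], "spin": 0},
  {"hand": 60, "dp": [0.15, 0, -0.7], "spin": 0},
  {"hand": 60, "dp": [0.25, 0, -0.85], "spin": 0},
  {"hand": 60, "dp": [0.3, 0, -0.95], "spin": 0},
  {"hand": 60, "dp": [0.3, 0, -0.95], "spin": 0},
  {"hand": 60, "dp": [0.3, 0, -0.95], "spin": 0},
])

```text
time: 25.4
ee_pos: [0.3949, 0.3401, 0.3104]
eef_rot: [0.664, 0.747, -0.0, 0.0]
ft_force: [0.3, -0.7, -0.7]
width: 0.06
grip_force: 0.0
```

```bash
python3 - <<'E'
from h import *
import cv2
rel([])
C=cam("wrist");im=camera("wrist")
sh=np.array([*bx*.0015,0])
m=(im.max(2)<38).astype(np.uint8);m[235:]=0
n,l,st,ce=cv2.connectedComponentsWithStats(m)
for i in range(1,n):
    if st[i,4]>150: print("dark blob",st[i],ce[i])
for t in (1.6,1.75,1.9,2.05): print(t,proj(C,knob(t,.074)-sh),proj(C,knob(t,.044)-sh))
# scene: jaw/board/stop gaps along centre line, before vs after; dog rows; mallet
a=cv2.imread("pics/scene0.png");b=camera("scene")[:,:,::-1];S=cam("scene")
print("mallet region diff",np.abs(a[195:245,88:165].astype(int)-b[195:245,88:165]).mean())
for y in np.arange(-.078,-.055,.003): 
    p=np.round(proj(S,B(-.0215,y,.19))).astype(int);print(round(y,3),p,a[p[1],p[0]],b[p[1],p[0]])
for c in (194,196,198): print(c,[int(x) for x in b[166:182,c,2]])
E
```

```text
t 25.4 p [0.3949 0.3401 0.3104] yaw 96.73432568114704 toolz [-0.     -0.0003 -1.    ] F [ 0.2655 -0.6534 -0.6914] w 0.06004764462277674
dark blob [244 211  19  24 394] [253.2487 223.5279]
1.6 [253.6795 213.2967] [253.7301 237.6643]
1.75 [254.3815 211.0377] [254.4158 235.0411]
1.9 [255.9697 208.9139] [255.9691 232.5729]
2.05 [258.3693 206.9612] [258.3174 230.302 ]
mallet region diff 5.273506493506494
-0.078 [217 168] [27 39 67] [17 30 44]
-0.075 [218 168] [23 35 58] [10 22 41]
-0.072 [219 168] [19 32 49] [17 20 45]
-0.069 [220 168] [30 43 59] [25 35 51]
-0.066 [221 168] [30 42 56] [37 56 82]
-0.063 [221 168] [30 42 56] [37 56 82]
-0.06 [222 168] [24 35 49] [ 53  76 111]
-0.057 [223 168] [43 63 91] [ 52  76 113]
194 [137, 136, 134, 137, 142, 131, 86, 62, 73, 66, 70, 116, 134, 139, 137, 137]
196 [136, 136, 134, 137, 146, 119, 76, 65, 65, 69, 78, 118, 137, 138, 135, 135]
198 [137, 134, 137, 140, 144, 106, 67, 65, 68, 68, 90, 121, 136, 140, 140, 135]
```

```bash
python3 - <<'E'
from h import *
import cv2
C=cam("wrist");sh=np.array([*bx*.0015,0])
ang=np.linspace(0,2*np.pi,40)
def cyl(cm,t):
    P=[]
    for o in (.0745,.03):
        k=knob(t,o)-sh
        P+= [proj(cm,k+np.array([*(bx*.0125*np.cos(a)),.0125*np.sin(a)])) for a in ang]
    return np.array(P)
S=cam("scene");T=cam("top")
for t in (1.4,1.6,1.75,1.9,2.05):
    q=cyl(S,t);r=cyl(C,t);u=cyl(T,t);print(t,"wrist toprow",r[:,1].min().round(1),"cols",r[:40,0].min().round(1),r[:40,0].max().round(1),"| scene end: rows",q[:40,1].min().round(1),q[:40,1].max().round(1),"col",q[:,0].max().round(1))
b=camera("scene").max(2);tp=camera("top").max(2)
for c in (312,314,316,318): print("scene col",c,[int(x) for x in b[160:190,c]])
im=camera("wrist").max(2)
print("wrist col253 rows 200-222",[int(x) for x in im[200:222,253]]);print("row216",[int(x) for x in im[216,238:270]])
E
```

```text
1.4 wrist toprow 211.3 cols 243.3 266.1 | scene end: rows 165.2 172.0 col 322.4
1.6 wrist toprow 208.4 cols 243.0 265.3 | scene end: rows 167.4 174.2 col 322.1
1.75 wrist toprow 206.2 cols 243.9 265.8 | scene end: rows 169.2 176.0 col 322.0
1.9 wrist toprow 204.2 cols 245.7 267.2 | scene end: rows 171.1 177.9 col 322.0
2.05 wrist toprow 202.4 cols 248.3 269.5 | scene end: rows 173.0 179.8 col 322.1
scene col 312 [162, 158, 161, 157, 159, 159, 156, 134, 131, 108, 75, 71, 67, 70, 65, 61, 55, 50, 52, 45, 48, 45, 47, 40, 43, 42, 34, 39, 36, 35]
scene col 314 [158, 160, 162, 158, 157, 157, 156, 158, 158, 113, 50, 22, 19, 27, 35, 55, 86, 86, 74, 85, 78, 73, 69, 65, 60, 57, 56, 60, 60, 60]
scene col 316 [162, 158, 161, 161, 158, 158, 154, 158, 158, 106, 40, 15, 17, 13, 7, 1, 115, 117, 108, 143, 157, 161, 159, 160, 158, 160, 155, 159, 160, 163]
scene col 318 [160, 160, 160, 159, 155, 162, 158, 157, 157, 97, 34, 21, 23, 20, 17, 46, 92, 108, 108, 106, 145, 157, 157, 158, 158, 157, 159, 162, 161, 161]
wrist col253 rows 200-222 [167, 164, 164, 167, 166, 164, 165, 165, 150, 106, 34, 14, 25, 25, 30, 27, 31, 24, 31, 33, 28, 30]
row216 [167, 166, 171, 167, 162, 147, 101, 45, 0, 1, 16, 22, 15, 23, 26, 31, 22, 18, 28, 31, 24, 32, 22, 19, 48, 96, 144, 156, 167, 165, 165, 163]
```

```bash
python3 - <<'E'
from h import *
k=knob(1.65,.058)-np.array([*bx*.0015,0]);print(k)
rel([(k+[0,0,.12],96.7),(k+[0,0,-.021],96.7)])
E
```

```text
[0.4006 0.2653 0.1082]
t 25.65 p [0.3949 0.3394 0.3099] yaw 96.66800410080467 toolz [-0.001 -0.001 -1.   ] F [-0.3355  1.0807  0.0697] w 0.05996617017361381
[-0.2967 -0.0114  0.3272] spin -0.0002
[-0.2962 -0.0108  0.8912] spin -0.0002
```

Emit:
carry_out([
  {"hand": 55, "dp": [-0.15, -0.005, 0.05], "spin": 0},
  {"hand": 55, "dp": [-0.26, -0.01, 0.15], "spin": 0},
  {"hand": 55, "dp": [-0.296, -0.011, 0.3], "spin": 0},
  {"hand": 55, "dp": [-0.296, -0.011, 0.45], "spin": 0},
  {"hand": 55, "dp": [-0.296, -0.011, 0.6], "spin": 0},
  {"hand": 55, "dp": [-0.296, -0.011, 0.75], "spin": 0},
  {"hand": 55, "dp": [-0.296, -0.011, 0.85], "spin": 0},
  {"hand": 55, "dp": [-0.296, -0.011, 0.891], "spin": 0},
  {"hand": 55, "dp": [-0.296, -0.011, 0.891], "spin": 0},
  {"hand": 55, "dp": [-0.296, -0.011, 0.891], "spin": 0},
  {"hand": 10, "dp": [-0.296, -0.011, 0.891], "spin": 0},
  {"hand": 10, "dp": [-0.296, -0.011, 0.891], "spin": 0},
  {"hand": 10, "dp": [-0.296, -0.011, 0.891], "spin": 0},
  {"hand": 10, "dp": [-0.296, -0.011, 0.891], "spin": 0},
  {"hand": 10, "dp": [-0.296, -0.011, 0.891], "spin": 0},
  {"hand": 10, "dp": [-0.296, -0.011, 0.891], "spin": 0},
  {"hand": 10, "dp": [-0.296, -0.011, 0.891], "spin": 0},
], force=60)

```text
time: 27.35
ee_pos: [0.4004, 0.2664, 0.088]
eef_rot: [0.664, 0.747, -0.0, -0.0]
ft_force: [-5.0, -0.7, 4.6]
width: 0.0232
grip_force: 59.7
```

```bash
python3 -c "
from h import *
th()"
```

```text
t 27.35 F bx,by,z -5.053615873253792 -0.08575395625936488 4.567635555705644 grip 59.71412536455318 0.023224016224223064 out 0.05915969208802175 u,z,r -0.04793003368284983 -0.004959216452028917 0.04818591035413976 th 1.6738972797934213
```

Emit:
carry_out([
  {"hand": 10, "dp": [0, 0.002, 0.015], "spin": 0},
  {"hand": 10, "dp": [0, 0.004, 0.03], "spin": 0},
])

```text
time: 27.55
ee_pos: [0.4017, 0.2666, 0.0808]
eef_rot: [0.664, 0.747, -0.0, -0.0]
ft_force: [-4.5, -0.8, 8.6]
width: 0.0229
grip_force: 59.8
```

```bash
python3 -c "
from h import *
th()"
```

```text
t 27.55 F bx,by,z -4.61056516493292 -0.27005539735653383 8.557292581057252 grip 59.798642105888575 0.022922132415642962 out 0.05917835060213146 u,z,r -0.046628365771440416 -0.012207517262378897 0.04819987523040402 th 1.8268539066657419
```

Emit:
carry_out([
  {"hand": 10, "dp": [0, 0.004, 0.015], "spin": 0},
  {"hand": 10, "dp": [0, 0.01, 0.03], "spin": 0},
])

```text
time: 27.75
ee_pos: [0.4042, 0.2669, 0.0734]
eef_rot: [0.664, 0.747, -0.0, -0.0]
ft_force: [-5.2, -2.8, 9.8]
width: 0.0232
grip_force: 59.8
```

Emit:
carry_out([
  {"hand": 10, "dp": [0, 0.005, 0.013], "spin": 0},
  {"hand": 10, "dp": [0, 0.011, 0.026], "spin": 0},
])

```text
time: 27.95
ee_pos: [0.4075, 0.2673, 0.0672]
eef_rot: [0.664, 0.747, 0.0, -0.0]
ft_force: [-4.0, -3.5, 12.8]
width: 0.0232
grip_force: 59.9
```

```bash
python3 -c "
from h import *
th()"
```

```text
t 27.95 F bx,by,z -4.4178515126864095 -3.0276056084243184 12.800132791231805 grip 59.865561650076415 0.023241533470201383 out 0.05922882294355663 u,z,r -0.04079354298185934 -0.0258055217979771 0.04827046824175913 th 2.134833863120177
```

```bash
python3 -c "
from h import *
th()
S=cam('scene')
for t in (1.7,1.9,2.1): print(t,proj(S,knob(t,.03)),proj(S,knob(t,.02)))
b=camera('scene').max(2)
for c in (309,311,313,315): print(c,[int(x) for x in b[160:195,c]])
"
```

```text
t 27.95 F bx,by,z -4.4178515126864095 -3.0276056084243184 12.800132791231805 grip 59.865561650076415 0.023241533470201383 out 0.05922882294355663 u,z,r -0.04079354298185934 -0.0258055217979771 0.04827046824175913 th 2.134833863120177
1.7 [309.3024 173.7021] [306.6953 174.0421]
1.9 [309.3257 176.2188] [306.724  176.5614]
2.1 [309.5373 178.8308] [306.9383 179.1766]
309 [76, 57, 41, 39, 62, 68, 67, 61, 58, 46, 46, 37, 36, 36, 29, 33, 36, 49, 80, 100, 109, 94, 82, 78, 78, 79, 79, 78, 77, 77, 77, 71, 74, 71, 68]
311 [37, 54, 46, 33, 28, 14, 34, 51, 54, 64, 66, 58, 48, 49, 43, 42, 40, 39, 42, 41, 59, 53, 54, 43, 31, 36, 34, 37, 32, 33, 31, 34, 26, 29, 26]
313 [31, 35, 34, 24, 17, 14, 24, 23, 14, 34, 53, 48, 31, 36, 35, 42, 42, 44, 59, 61, 54, 50, 50, 48, 48, 42, 44, 44, 44, 44, 39, 42, 38, 56, 84]
315 [28, 15, 22, 38, 42, 32, 27, 30, 70, 71, 51, 38, 28, 16, 24, 15, 21, 14, 25, 27, 37, 37, 62, 62, 51, 45, 90, 114, 121, 124, 138, 145, 158, 167, 160]
```

Emit:
carry_out([
  {"hand": 10, "dp": [0, 0, 0], "spin": 0},
  {"hand": 30, "dp": [0, 0, 0], "spin": 0},
  {"hand": 60, "dp": [0, 0, 0], "spin": 0},
  {"hand": 60, "dp": [0, 0, 0], "spin": 0},
  {"hand": 60, "dp": [0, 0, 0], "spin": 0},
])

```text
time: 28.5
ee_pos: [0.4074, 0.267, 0.0665]
eef_rot: [0.665, 0.747, 0.0, 0.0]
ft_force: [-0.7, 0.2, -0.1]
width: 0.0461
grip_force: 0.0
```

```bash
python3 -c "
from h import *
th()
b=camera('scene').max(2)
for c in (309,311,313,315): print(c,[int(x) for x in b[160:195,c]])
"
```

```text
t 28.5 F bx,by,z -0.6909427480570101 0.23445580225872084 -0.10208211212611959 grip 0.0 0.0461236608858491 out 0.05895492071173997 u,z,r -0.04090318233691235 -0.02649342769888284 0.04873368482397602 th 2.145560493715641
309 [46, 43, 40, 54, 64, 70, 66, 58, 57, 46, 43, 41, 37, 28, 22, 37, 39, 50, 81, 98, 110, 95, 83, 73, 76, 82, 80, 78, 80, 75, 78, 72, 71, 66, 64]
311 [31, 20, 20, 38, 44, 41, 40, 51, 58, 67, 68, 61, 52, 39, 43, 42, 39, 40, 36, 40, 54, 51, 50, 43, 38, 40, 38, 30, 35, 34, 33, 40, 32, 32, 35]
313 [20, 30, 35, 14, 8, 29, 19, 13, 16, 15, 16, 31, 37, 27, 42, 42, 40, 40, 59, 62, 61, 56, 49, 48, 51, 45, 52, 44, 44, 43, 41, 47, 36, 50, 85]
315 [18, 18, 19, 40, 36, 24, 35, 23, 29, 22, 34, 55, 59, 55, 20, 19, 18, 17, 17, 32, 106, 124, 122, 122, 121, 117, 118, 119, 121, 124, 133, 139, 158, 167, 163]
```

Emit:
carry_out([
  {"hand": 60, "dp": [0, 0, -0.1], "spin": 0},
  {"hand": 60, "dp": [0, 0, -0.25], "spin": 0},
  {"hand": 60, "dp": [0, 0, -0.4], "spin": 0},
  {"hand": 60, "dp": [0.05, 0, -0.55], "spin": 0},
  {"hand": 60, "dp": [0.15, 0, -0.7], "spin": 0},
  {"hand": 60, "dp": [0.25, 0, -0.85], "spin": 0},
  {"hand": 60, "dp": [0.3, 0, -0.95], "spin": 0},
  {"hand": 60, "dp": [0.3, 0, -0.95], "spin": 0},
  {"hand": 60, "dp": [0.3, 0, -0.95], "spin": 0},
])

```text
time: 29.45
ee_pos: [0.3986, 0.3415, 0.3038]
eef_rot: [0.664, 0.747, 0.0, 0.0]
ft_force: [-0.0, 0.5, -1.4]
width: 0.0598
grip_force: 0.0
```

```bash
cat > k.py <<'E'
from h import *
import cv2
from scipy.ndimage import gaussian_filter
sh=np.array([*bx*.0015,0]);ang=np.linspace(0,2*np.pi,30)
def hull(cm,t,lo=.03):
    return cv2.convexHull(np.array([proj(cm,knob(t,o)-sh+np.array([*(bx*.0125*np.cos(a)),.0125*np.sin(a)])) for o in (lo,.0745) for a in ang],np.float32))
for n in ("scene","wrist","top"):
    C=cam(n);im=camera(n).max(2).astype(float);res=[]
    for t in np.arange(1.2,2.5,.05):
        k=8;m=np.zeros((384*k//2,512*k//2),np.uint8)
        f=k/2;m=np.zeros((int(384*f),int(512*f)),np.uint8)
        cv2.fillPoly(m,[np.round((hull(C,t)+.5)*f).astype(np.int32)],255)
        w=cv2.resize(m,(512,384),interpolation=cv2.INTER_AREA)/255.
        ring=cv2.dilate((w>0).astype(np.uint8),np.ones((5,5)))-w
        res.append((round(float((im*w).sum()/w.sum()-(im*ring).sum()/ring.sum()),1),round(float(t),2)))
    print(n,sorted(res)[:4])
E
python3 k.py; python3 -c "
from h import *
rel([])"
```

```text
scene [(-49.1, 1.75), (-47.7, 1.7), (-45.8, 1.8), (-44.2, 1.65)]
wrist [(-93.9, 1.55), (-93.9, 1.6), (-91.5, 1.5), (-90.9, 1.65)]
top [(-54.7, 1.85), (-53.9, 1.9), (-53.8, 1.8), (-53.1, 1.95)]
t 29.6 p [0.3983 0.3406 0.3029] yaw 96.65427750097432 toolz [-0.0011 -0.0014 -1.    ] F [-0.4391  0.7674  0.4743] w 0.05962786698027087
```

```bash
python3 -c "
from h import *
b=camera('scene').max(2)
for c in (307,309,311,313,315): print(c,[int(x) for x in b[160:195,c]])
S=cam('scene')
for t in (1.7,2.13): print(t,[proj(S,knob(t,o)).round(1) for o in (.014,.03,.045)])
print('rim',[proj(S,B(.062*np.cos(a)-.0015,.24,.112+.062*np.sin(a))).round(1) for a in np.arange(0,6.28,.785)])
"
```

```text
307 [161, 160, 152, 99, 59, 52, 37, 35, 37, 46, 49, 50, 55, 58, 63, 85, 97, 106, 110, 112, 109, 100, 78, 78, 80, 78, 75, 76, 82, 82, 75, 75, 74, 74, 72]
309 [162, 161, 161, 150, 116, 79, 64, 63, 54, 49, 44, 41, 36, 34, 33, 51, 46, 52, 79, 99, 109, 94, 77, 74, 76, 78, 80, 78, 79, 78, 81, 75, 78, 69, 70]
311 [159, 161, 161, 161, 159, 157, 141, 99, 88, 77, 70, 63, 57, 54, 53, 46, 48, 44, 37, 39, 56, 53, 51, 44, 38, 39, 37, 33, 36, 36, 27, 32, 33, 30, 32]
313 [160, 163, 161, 161, 160, 157, 156, 159, 159, 159, 93, 55, 61, 61, 63, 66, 64, 64, 61, 57, 59, 57, 46, 46, 47, 42, 44, 41, 39, 43, 41, 46, 38, 48, 84]
315 [162, 158, 161, 159, 156, 161, 160, 161, 156, 134, 68, 17, 20, 13, 17, 10, 71, 95, 96, 123, 127, 128, 126, 123, 118, 117, 117, 122, 122, 123, 130, 142, 157, 165, 161]
1.7 [array([305.1, 174.2]), array([309.3, 173.7]), array([313.2, 173.2])]
2.13 [array([305.4, 179.8]), array([309.6, 179.2]), array([313.5, 178.7])]
rim [array([314.5, 188.7]), array([313.6, 174.9]), array([309.5, 164. ]), array([304.7, 162.6]), array([302.2, 170.8]), array([303.1, 183.6]), array([306.9, 194.2]), array([311.6, 196.6])]
```

```bash
python3 -c "
from bench import *
print(close_job())"
```

```text
the job is handed in; nothing more can be done
None
```

I knocked the dog down flush with the mallet and stood the mallet back within about 2 mm of its place. I wound the vice shut to a final wheel angle of about 8.0 rad (single camera views ranged from 7.8 to 8.1), with the board up against the stop, and handed the job in. After each of two tightenings, to about 8.3 and 8.4 rad by the gripper's position, the wheel was back near 8.0 once released.

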